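# Sort the jeweller's odds and ends into their trays

## Task

Sort the mixed pieces along the front of the board into their trays: the two dropper bottles upright in the light white card carton, one in each bay so that it is evenly loaded, the two flat round pieces (zinc cap and wooden plug) lying flat side by side in the oblong steel tray, and the thread reel upright in the middle of the square wooden tray. Do not push the carton away or tip it, and leave the little purple ring box where it stands.

Things in the scene. Friction and masses are not known exactly. Their poses are not given: they have to be found in the camera images.
- bottle_a: White dropper bottle standing upright, round, 25 mm across up to about 25 mm height, then a narrower pointed white cap; 54 mm tall in all, about 30 g. Grip it round the body, its middle between 12 and 24 mm above its foot. Origin: centre of its underside, z up; it has no preferred yaw. Belongs in the carton.
- bottle_b: Dropper bottle standing upright with a ribbed round cap, round, 25 mm across up to about 28 mm height, cap narrower; 58 mm tall in all, about 30 g. Grip it like the other bottle. Origin: centre of its underside, z up; no preferred yaw. Belongs in the carton.
- zinc_cap: Flat round grey zinc cap with a hollow face, 28 mm across, 9 mm high, about 20 g, lying flat. Its hollow is solid for contact. Grip it across the diameter. Origin: centre of its underside, z up; no preferred yaw. Belongs in the steel tray.
- plug: Flat round plug of pale wood, 28 mm across, 10 mm high, about 15 g, lying flat. Grip it across the diameter. Origin: centre of its underside, z up; no preferred yaw. Belongs in the steel tray.
- reel: Wooden reel of pale thread standing upright, 34 mm across its dark flanges, 54 mm tall, about 50 g; for contact it is a plain cylinder 34 mm across over its whole height. Origin: centre of its underside, z up; no preferred yaw. Belongs in the wooden tray.
- carton: Shallow carton of white card, loose and light (about 40 g, it slides easily), 84 mm (its x) by 106 mm (its y) outside, walls 3 mm thick and 10 mm high, floor 3 mm thick. One wall across the middle (along its x, at y = 0, 3 mm thick, 10 mm high) parts it into two equal bays, each 78 by 48.5 mm inside, with centres at y = +26 and y = -26 mm. Origin: centre of its underside, z up; yaw within about 0.15 rad of the world's axes.
- steel_tray: Shallow undivided oblong tray of dark steel, fixed, 86 mm (its x) by 106 mm (its y) outside, inside 80 by 100 mm, rim 10 mm high, floor 2 mm thick. Two flat pieces fit side by side at y = +25 and y = -25 mm. Origin: centre of its underside, z up; yaw within about 0.15 rad of the world's axes.
- wood_tray: Shallow square dark-wood tray, fixed, 84 by 84 mm outside, inside 70 by 70 mm, rim 10 mm high, floor 4 mm thick. Origin: centre of its underside, z up; yaw within about 0.15 rad of the world's axes.
- gift_box: Small closed purple ring box, 40 by 46 mm and 32 mm high, about 100 g, loose; it stands in the same row as the pieces to be sorted and is to stay there. Origin: centre of its underside.
Things that resemble listed ones, but are neither listed nor needed, are in the scene too. What is shaped like the zinc_cap but blue or turquoise is not meant.

How it is judged:
By the outcome, as a careful person would: the job done as asked, in the order asked, and still so for the second after the job is handed in, with the robot touching nothing.
It also fails if it takes over 106 s, if anything falls off the work surface, if the arm or the gripper's body presses on something with over 40 N, if the wrist force passes 120 N, or if a joint passes its speed limit or range.

## Robot

A 7-joint arm with a two-finger parallel gripper is mounted at the origin on a cart in front of the work surface, level with it; the furniture and walls round the work are solid. World frame = base frame: x ahead of the robot, y to its left, z up, the work surface at z = 0. Lengths are in m, angles in rad, forces in N, time in s.
With the tool pointing down it reaches from about 0.425 to 0.875 m from the base axis. Payload 4.7 kg.
Tool frame: the origin (TCP) lies between the finger pads; the fingertips stand 8 mm ahead of it and the grasp point (between the pads) lies 11 mm behind it; z points along the fingers, y is the direction in which the jaws open and shut (so a half turn about z gives the same grasp; the last joint's range is limited). The gripper opens to 87 mm and grips with 3 to 60 N. Pads are 19 mm wide; open, the fingers measure 117 mm over their backs; the gripper's body (75 mm by 190 mm) begins 51 mm behind the grasp point.
Start: joints at [1.296, 0.321, -0.07, 1.45, 0.023, 1.371, -0.057], TCP at [0.185, -0.623, 0.231] pointing down, gripper open.
Joint ranges: [-2.86, 2.86], [-0.3, 2.09], [-1.38, 1.24], [0.06, 2.45], [-1.56, 4.7], [0.09, 2.05], [-2.69, 2.69]. Speed limits (rad/s): [2.57, 2.57, 3.14, 3.14, 3.14, 3.14, 3.14].

## Interface

Orientations are given as a rotation vector (axis times angle).
In Python, from bench import ctrl, optics, ticket gives the robot as it stands.
- The arm moves only by the tool play_rows, never from a script. Its argument "motion" is a list of rows, each a list of 5 numbers: the closure, from 0 (fully open) to 1 (shut), then the shift along the tool's x, y, z in cm, then the turn about the tool's z in rad. In form: [[jaw, tx, ty, tz, spin], ...]. A call has 1 to 20 rows; each row shifts and turns the commanded pose from where the row before left it, along the tool's axes as they then stand; what a row does not reach is not made up. A row lasts 1/8 s, in which the tool goes at most 62.5 mm and 10.7 degrees, less where a joint would pass 70% of its speed; a pose out of reach is approached as far as the arm can. A call is refused whole if a number of a shift passes 6.25 or a number of a turn 0.188, either way. A call with a gripper value outside its range is refused whole. The fingers move at their own pace and stop on an object; "force" is the grip in N (left out, the last holds). Time passes only in rows, so rows that do not move let the fingers close. It gives the time, the measured TCP pose, the force and the opening at its end, in the units of the state.
- ctrl.get_state(): the state, without advancing time (a new reading comes with each control period).
- optics.get_image(name): name is "scene" or "top"; returns the picture (400x640x3 uint8, red, green, blue); there is no depth.
- optics.calibration(name): a dict with "K" (3x3 intrinsics, pixels), "pose" (4x4, takes a point from camera to world coordinates). Camera axes: x right, y down, z forward; pixel columns grow to the right and rows downward; lengths in m; the calibration is good to about 2 mm. A picture is of the moment at which its call begins. calibration takes no time and is no camera call.
- ticket.close_job(): hands the job in, once; it reports no verdict.
The state is a dict: "time": time; "joint_positions": joint angles; "qd": joint speeds; "joint_torque": joint torques, N m; "position": TCP position; "tool_rot": TCP orientation; "ft_force": force on the tool from outside, world axes, zero at the start; "torque": the same for the moment, N m; "grip_width": opening from 0.0 (shut) to 1.0 (fully open).
Only numpy, scipy, OpenCV 4.12 (cv2) and the standard library are available. Lean on these libraries where they do the work, as an engineer would, in place of code of your own. Each camera call takes 0.05 s, during which the arm holds its last target.

## Working session

There is one attempt and no reset: what is moved stays moved. The work goes in short steps, Python scripts to look and compute and a tool call to move; the robot and the scene stay as the last step left them, time stands still between calls to the robot, and variables do not carry over. Pictures are saved under pics/ and viewed, and the job is handed in when it is done.

Besides the shell and the picture viewer there is one more tool, called after "Request:" as name(argument=value, ...), one argument or row to a line, values as JSON. play_rows: Moves the arm, as the interface text tells. Its arguments: {"type":"object","properties":{"motion":{"type":"array"},"force":{"type":"number"}},"required":["motion"]}

```bash
ls; mkdir -p pics; python3 - <<'E'
from bench import ctrl, optics, ticket
import cv2,numpy as np
s=ctrl.get_state(); print({k:np.round(v,4).tolist() for k,v in s.items()})
for n in ["scene","top"]:
    im=optics.get_image(n); cv2.imwrite(f"pics/{n}0.png",im[:,:,::-1]); c=optics.calibration(n); print(n,np.round(c["K"],1).tolist(),np.round(c["pose"],3).tolist())
E
```

```text
pics
{'time': 0.0, 'joint_positions': [1.2961, 0.3218, -0.0701, 1.4517, 0.0226, 1.3708, -0.0569], 'qd': [-0.0011, 0.0005, 0.0006, -0.0011, -0.0015, -0.0005, 0.0011], 'joint_torque': [-0.0001, -49.1287, -0.404, -31.2528, -0.0639, 0.0439, 0.0002], 'position': [0.1849, -0.6226, 0.2295], 'tool_rot': [-3.107, -0.4519, 0.0006], 'ft_force': [-0.15, -0.737, -0.1476], 'torque': [0.0275, -0.009, -0.0439], 'grip_width': 0.998}
scene [[454.8, 0.0, 316.9], [0.0, 454.8, 201.6], [0.0, 0.0, 1.0]] [[0.559, -0.517, 0.648, -0.1], [-0.829, -0.361, 0.427, -0.364], [0.013, -0.776, -0.631, 0.59], [0.0, 0.0, 0.0, 1.0]]
top [[430.4, 0.0, 322.5], [0.0, 430.4, 204.0], [0.0, 0.0, 1.0]] [[0.015, -0.986, 0.168, 0.328], [-1.0, -0.016, 0.0, -0.001], [0.002, -0.168, -0.986, 0.904], [0.0, 0.0, 0.0, 1.0]]
```

View pics/scene0.png

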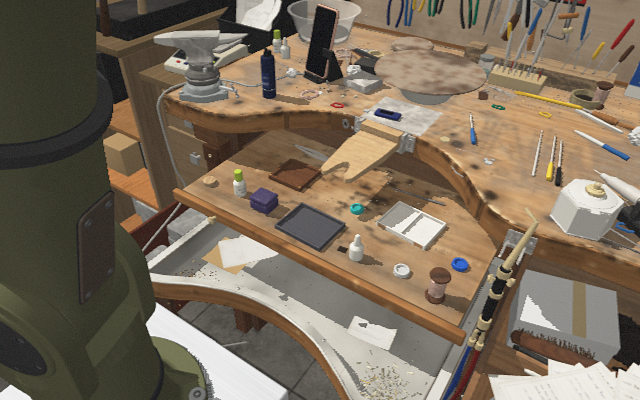

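View pics/top0.png

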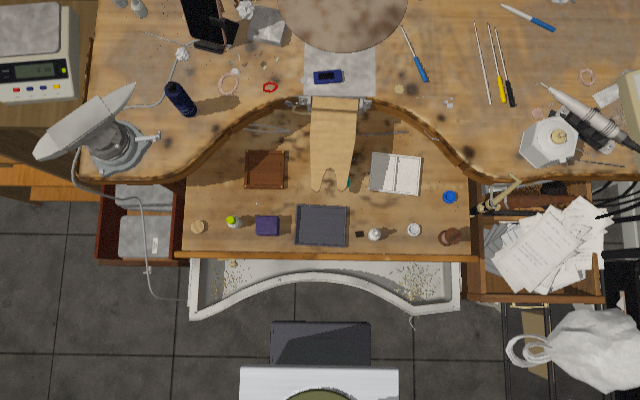

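```bash
python3 - <<'E'
import cv2
im=cv2.imread("pics/top0.png"); cv2.imwrite("pics/top0c.png",cv2.resize(im[130:270,175:485],None,fx=2.58,fy=2.58,interpolation=cv2.INTER_CUBIC))
im=cv2.imread("pics/scene0.png"); cv2.imwrite("pics/scene0c.png",cv2.resize(im[120:330,180:500],None,fx=2.5,fy=2.5,interpolation=cv2.INTER_CUBIC))
E
```

```text
(no output)
```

View pics/top0c.png

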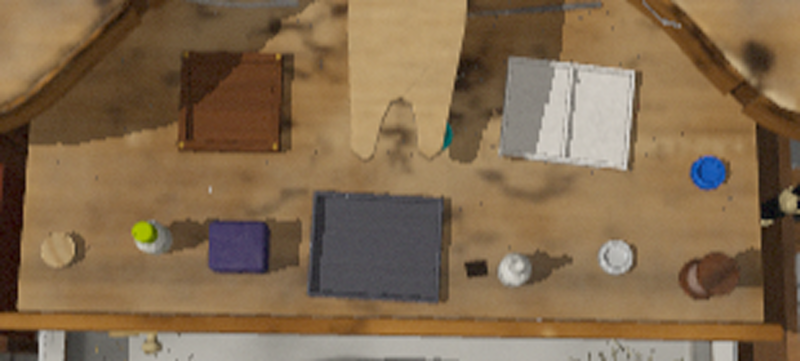

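View pics/scene0c.png

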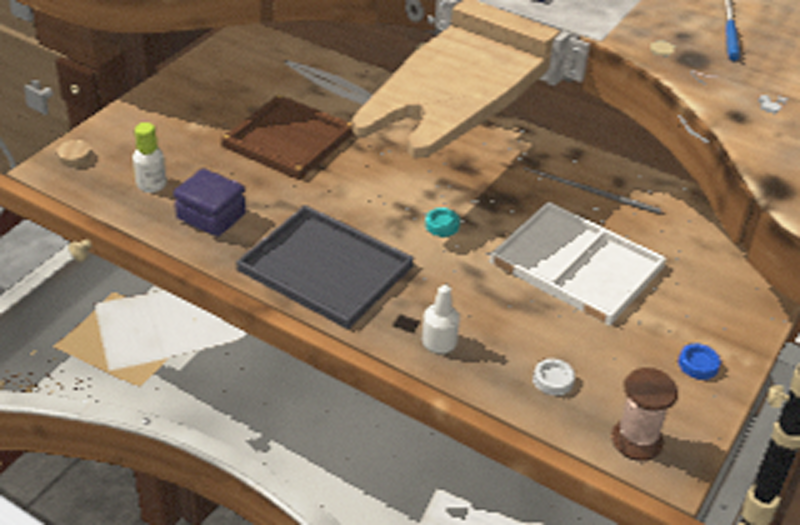

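```bash
cat > h.py <<'E'
import numpy as np,cv2,json
from bench import optics
C={n:optics.calibration(n) for n in("scene","top")}
def ray(n,p):
    c=C[n];P=np.array(c["pose"]);d=P[:3,:3]@np.linalg.inv(c["K"])@np.array([p[0],p[1],1.]);return P[:3,3],d
def onz(n,p,z):
    o,d=ray(n,p);return o+d*(z-o[2])/d[2]
def tri(a,b):
    A=[];B=[]
    for n,p in(("top",a),("scene",b)):
        o,d=ray(n,p);d=d/np.linalg.norm(d);M=np.eye(3)-np.outer(d,d);A.append(M);B.append(M@o)
    return np.linalg.lstsq(np.vstack(A),np.hstack(B),rcond=None)[0]
def proj(n,X):
    c=C[n];P=np.array(c["pose"]);X=np.atleast_2d(X);q=(X-P[:3,3])@P[:3,:3];q=q@np.array(c["K"]).T;return q[:,:2]/q[:,2:]
tc=lambda x,y:(175+(x+.5)/2.58-.5,130+(y+.5)/2.58-.5)
sc=lambda x,y:(180+(x+.5)/2.5-.5,120+(y+.5)/2.5-.5)
E
python3 - <<'E'
from h import *
r=lambda v:np.round(np.array(v)*1000,1)
for k,a,b in [("pin tipL",(366,158),(358,128)),("pin tipR",(432,156),(424,152)),("pin base L",(349,0),(455,20)),("cardoard rim LB",(500,157),(490,257)),("steelrim topR",(443,198),(412,262)),("plug",(59,249),(77,154)),("reel top",(720,268),(650,388)),("zinc",(616,256),(554,376)),("bottle a tip",(515,255),(444,290)),("greencap",(144,229),(147,130)),
 ]:
  print(k,r(tri(tc(*a),sc(*b))))
print('board edges',[r(onz("top",tc(*p),0)) for p in((20,310),(762,310),(30,125),(750,125))])
E
```

```text
pin tipL [490.7  11.2  96. ]
pin tipR [495.6 -40.4  92.1]
pin base L [609.1  13.6 130.3]
cardoard rim LB [511.8 -98.6   6.5]
steelrim topR [476.6 -51.    3.1]
plug [430.6 261.1   1.7]
reel top [ 417.3 -262.1   48.3]
zinc [ 431.3 -192.9    3.2]
bottle a tip [ 426.1 -105.4   41.9]
greencap [440.6 182.2  53.5]
board edges [array([380.4, 290.3,   0. ]), array([ 389.8, -311.8,    0. ]), array([534.1, 292.7,   0. ]), array([ 543.8, -308.3,    0. ])]
```

```bash
cat > ov.py <<'E'
from h import *
def circ(x,y,z,r): 
    t=np.linspace(0,2*np.pi,49);return np.c_[x+r*np.cos(t),y+r*np.sin(t),0*t+z]
def rect(x,y,z,a,b,w):
    p=np.array([[-a,-b],[a,-b],[a,b],[-a,b],[-a,-b]])/2;c,s=np.cos(w),np.sin(w);return np.c_[x+c*p[:,0]-s*p[:,1],y+s*p[:,0]+c*p[:,1],0*p[:,0]+z]
def seg(x,y,z,p,q,w):
    p=np.array([p,q]);c,s=np.cos(w),np.sin(w);return np.c_[x+c*p[:,0]-s*p[:,1],y+s*p[:,0]+c*p[:,1],0*p[:,0]+z]
def tile(imgs,lines,centre,half=20,f=10):
    out=[]
    for n in("top","scene"):
        u,v=np.round(proj(n,centre)[0]).astype(int)
        c=imgs[n][v-half:v+half,u-half:u+half]
        c=cv2.resize(c,None,fx=f,fy=f,interpolation=cv2.INTER_CUBIC)
        for L,col in lines:
            q=((proj(n,L)-[u-half,v-half]+.5)*f-.5)
            cv2.polylines(c,[np.round(q).astype(int)],False,col,1)
        out.append(c)
    return np.vstack(out)
R=(0,0,255);G=(0,255,0)
E
cat > f1.py <<'E'
from ov import *
I={n:cv2.imread(f"pics/{n}0.png") for n in("top","scene")}
import sys
O=json.load(open("obj.json"))
def cyl(k,levels): 
    x,y=O[k];return [(circ(x,y,z,r),c) for z,r,c in levels]
B=[(0,.0125,R),(.025,.0125,G)]
T=[tile(I,cyl("bottle_a",B+[(.054,.002,R)]),[*O["bottle_a"],.02],12,16),tile(I,cyl("bottle_b",B+[(.058,.008,R)]),[*O["bottle_b"],.02],12,16),
tile(I,cyl("zinc",[(0,.014,R),(.009,.014,G)]),[*O["zinc"],.0],12,16),tile(I,cyl("plug",[(0,.014,R),(.01,.014,G)]),[*O["plug"],.0],12,16)]
T=[cv2.resize(t,(200,400)) for t in T]
cv2.imwrite(f"pics/f{sys.argv[1]}a.png",np.hstack(T))
T=[tile(I,cyl("reel",[(0,.017,R),(.054,.017,G)]),[*O["reel"],.025],18,14)]
def tray(k,a,b,h,fl,ia,ib):
    x,y,w=O[k];return [(rect(x,y,0,a,b,w),R),(rect(x,y,h,a,b,w),G),(rect(x,y,h,ia,ib,w),G)]
L=tray("carton",.084,.106,.010,.003,.078,.1);x,y,w=O["carton"];L.append((seg(x,y,.01,(-.039,0),(.039,0),w),G))
T.append(tile(I,L,[x,y,0],34,7))
T.append(tile(I,tray("steel",.086,.106,.010,.002,.08,.1),[*O["steel"][:2],0],34,7))
T.append(tile(I,tray("wood",.084,.084,.010,.004,.07,.07),[*O["wood"][:2],0],34,7))
x,y,w=O["box"];L=[(rect(x,y,0,.04,.046,w),R),(rect(x,y,.032,.04,.046,w),G)]
T=[cv2.resize(t,(266,532)) for t in T]
cv2.imwrite(f"pics/f{sys.argv[1]}b.png",np.hstack(T[1:]))
T=[T[0],cv2.resize(tile(I,L,[x,y,0],18,14),(266,532))]
cv2.imwrite(f"pics/f{sys.argv[1]}c.png",np.hstack(T))
E
echo '{"bottle_a":[0.425,-0.106],"bottle_b":[0.44,0.182],"zinc":[0.431,-0.193],"plug":[0.4306,0.261],"reel":[0.417,-0.262],"carton":[0.55,-0.155,-0.05],"steel":[0.44,0.003,0],"wood":[0.555,0.116,0],"box":[0.43,0.115,0]}'>obj.json
python3 f1.py 1
```

```text
(no output)
```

View pics/f1a.png

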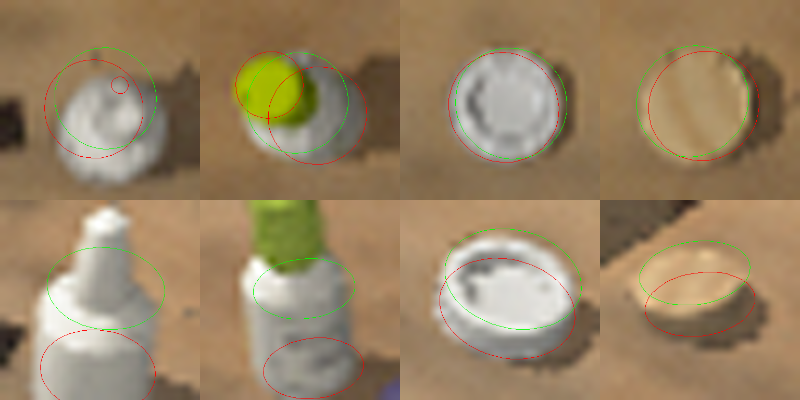

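View pics/f1b.png

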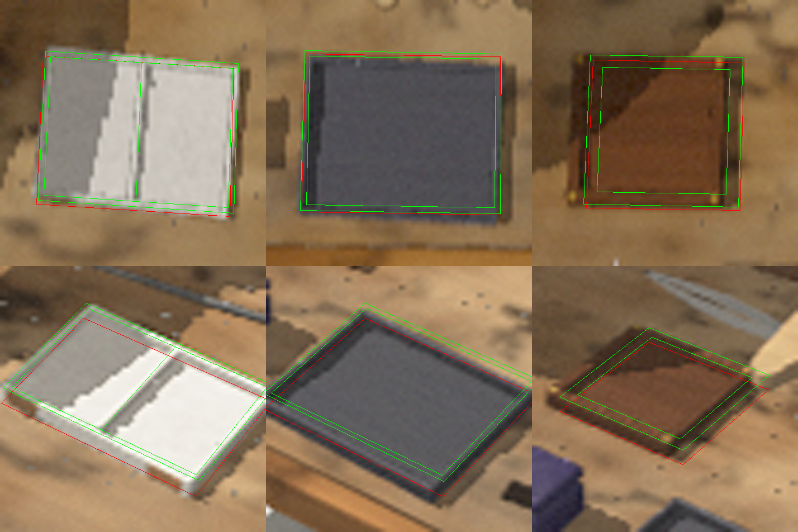

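View pics/f1c.png

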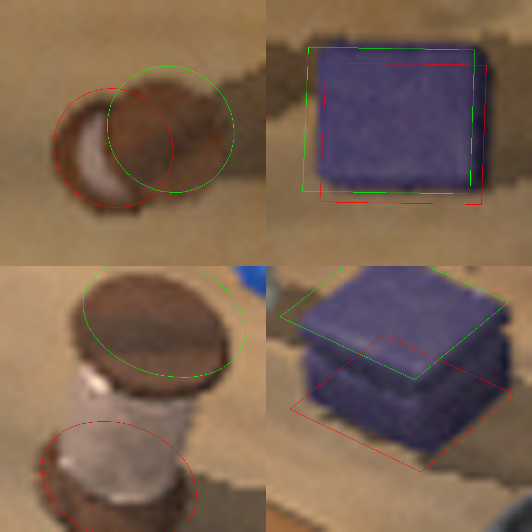

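```bash
sed -i 's/,12,16)/,18,12)/g; s/(200,400)/(266,532)/' f1.py; sed -i 's#np.hstack(T))#np.hstack(T[:3]))#' f1.py; python3 - <<'E'
E
echo '{"bottle_a":[0.4185,-0.108],"bottle_b":[0.439,0.1825],"zinc":[0.4305,-0.1915],"plug":[0.4302,0.261],"reel":[0.412,-0.2605],"carton":[0.551,-0.155,-0.07],"steel":[0.438,0.003,-0.02],"wood":[0.554,0.1205,0],"box":[0.426,0.112,0.0]}'>obj.json
python3 f1.py 2
```

```text
(no output)
```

View pics/f2a.png

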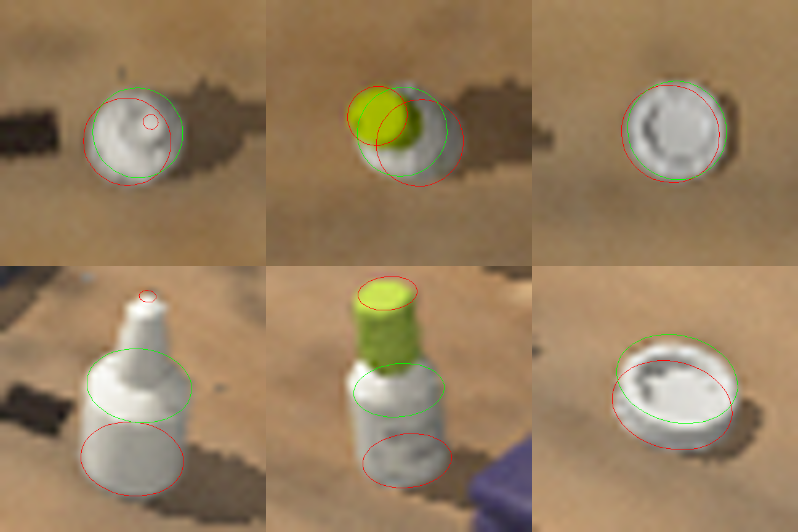

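View pics/f2b.png

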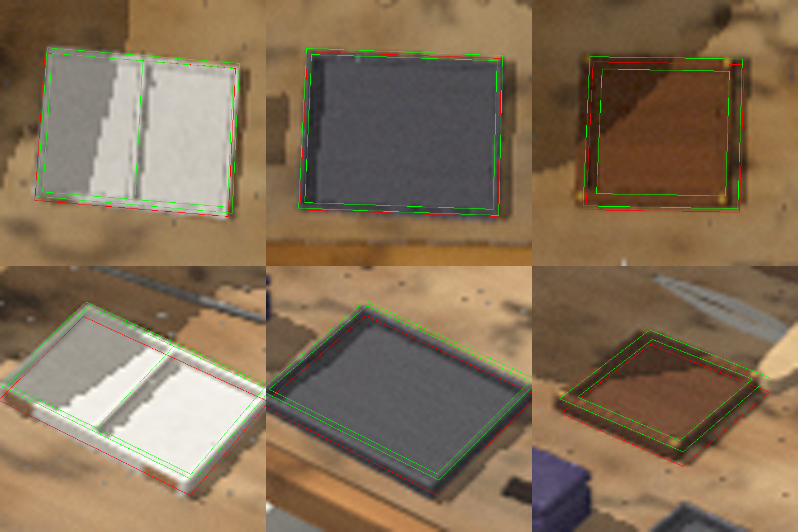

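View pics/f2c.png

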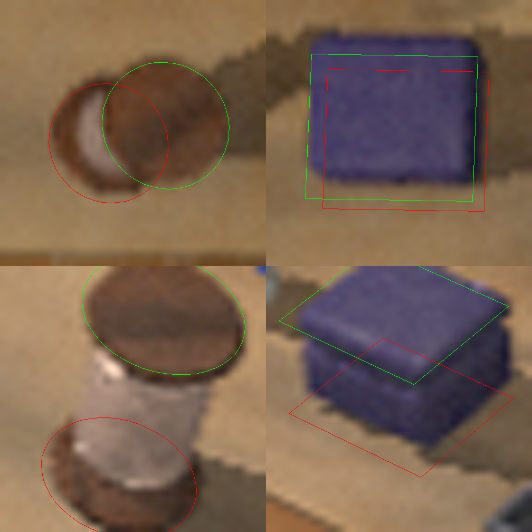

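```bash
python3 - <<'E'
from h import *
r=lambda v:np.round(np.array(v)*1000,1)
for k,a,b in [("gadget",(328,77),(387,115)),("pinmount L",(312,97),(363,122)),("pin mountR",(358,99),(402,136)),("redring",(270,87),(337,105)),("bluepen mid",(414,54),(473,130))]:
  X=tri(a,b);print(k,r(X), r(proj("top",X)[0]/1000),r(proj("scene",X)[0]/1000))
# bench front edge at top-camera pixels, for z=.13
for p in [(206,145),(230,124),(405,112),(425,133),(445,155),(460,170)]: print(p,[r(onz("top",p,z)) for z in(.05,.14)])
im=cv2.imread("pics/scene0.png"); cv2.imwrite("pics/benchS.png",cv2.resize(im[80:260,300:520],None,fx=3.3,fy=3.3))
im=cv2.imread("pics/top0.png"); cv2.imwrite("pics/benchT.png",cv2.resize(im[60:240,300:500],None,fx=3.3,fy=3.3))
E
```

```text
gadget [711.2  -7.3 122.3] [327.6  77.3] [387.4 114.9]
pinmount L [671.7  25.4 113.3] [310.5  98.1] [364.7 121.7]
pin mountR [671.1 -65.3 110.4] [357.   99.7] [403.2 135.8]
redring [688.7 104.6 121.9] [269.6  87.3] [337.5 104.9]
bluepen mid [ 766.  -177.4  116.5] [414.1  54. ] [472.9 130. ]
(206, 145) [array([593.3, 240.7,  50. ]), array([565.4, 215.2, 140. ])]
(230, 124) [array([639.4, 193.6,  50. ]), array([606.7, 173.1, 140. ])]
(405, 112) [array([ 671.7, -170.7,   50. ]), array([ 635.5, -152.8,  140. ])]
(425, 133) [array([ 626.5, -211.4,   50. ]), array([ 595.1, -189.3,  140. ])]
(445, 155) [array([ 580. , -251.3,   50. ]), array([ 553.5, -225. ,  140. ])]
(460, 170) [array([ 548.7, -281. ,   50. ]), array([ 525.5, -251.5,  140. ])]
```

View pics/benchS.png

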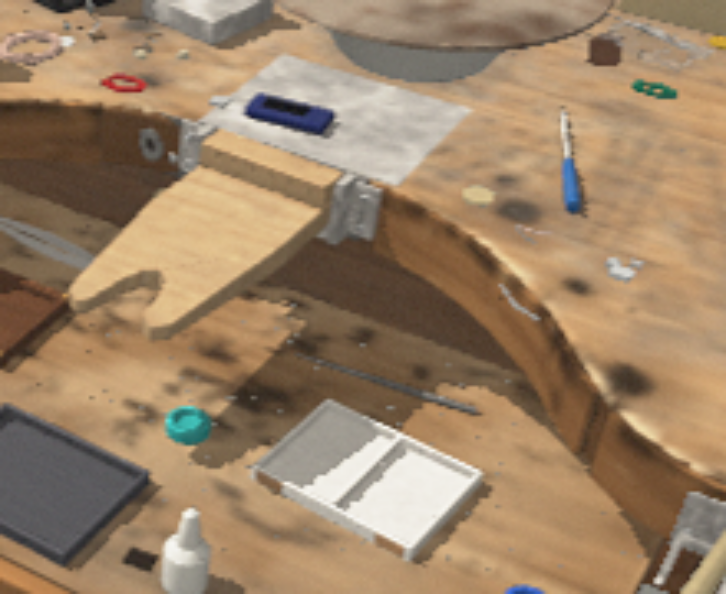

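View pics/benchT.png

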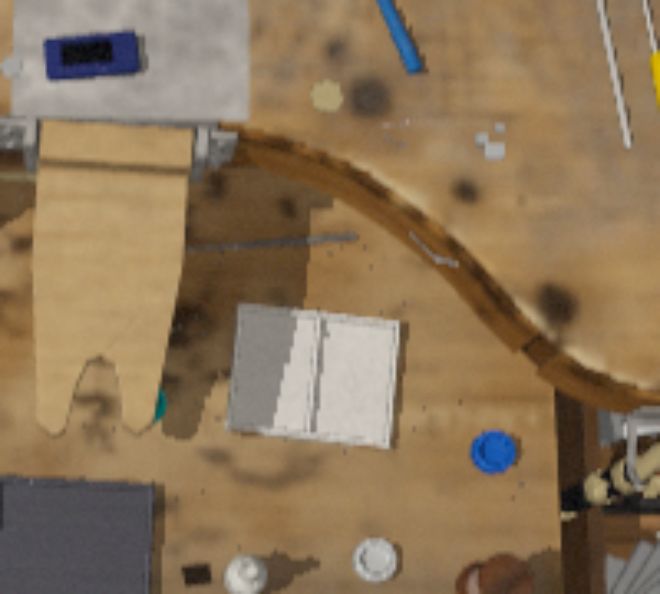

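```bash
python3 - <<'E'
from h import *
r=lambda v:np.round(np.array(v)*1000,1)
for k,a,b in [("seam top",(468,163),(486,203)),("seam bot",(461,170),(479,222)),("apron bot near y-.2",(428,136),(458,190))]:
  X=tri(a,b);print(k,r(X), r(proj("top",X)[0]/1000),r(proj("scene",X)[0]/1000))
# apron bottom scene pixel -> xy for various z
for p in [(479,222),(465,205),(450,180),(430,165)]: print(p,[r(onz("scene",p,z)) for z in(.05,.07,.09)])
im=cv2.imread("pics/scene0.png"); cv2.imwrite("pics/apS.png",cv2.resize(im[130:280,400:530],None,fx=4.5,fy=4,interpolation=cv2.INTER_CUBIC))
im=cv2.imread("pics/top0.png"); cv2.imwrite("pics/apT.png",cv2.resize(im[100:200,380:490],None,fx=6,fy=6,interpolation=cv2.INTER_CUBIC))
E
```

```text
seam top [ 546.  -275.6  115.1] [468.1 162.9] [485.8 203. ]
seam bot [ 542.3 -274.8   75.1] [461. 170.] [478.9 222. ]
apron bot near y-.2 [ 612.6 -211.9   72.1] [428. 136.] [457.9 190. ]
(479, 222) [array([ 573.8, -270.6,   50. ]), array([ 548.8, -274. ,   70. ]), array([ 523.9, -277.5,   90. ])]
(465, 205) [array([ 606.1, -233. ,   50. ]), array([ 579.9, -237.8,   70. ]), array([ 553.8, -242.7,   90. ])]
(450, 180) [array([ 665.8, -180.3,   50. ]), array([ 637.4, -187.1,   70. ]), array([ 609.1, -193.9,   90. ])]
(430, 165) [array([ 692.5, -125.9,   50. ]), array([ 663.1, -134.7,   70. ]), array([ 633.8, -143.6,   90. ])]
```

View pics/apS.png

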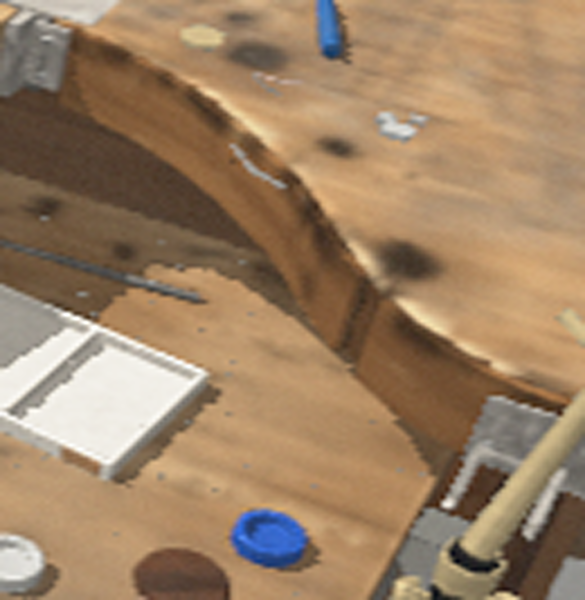

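View pics/apT.png

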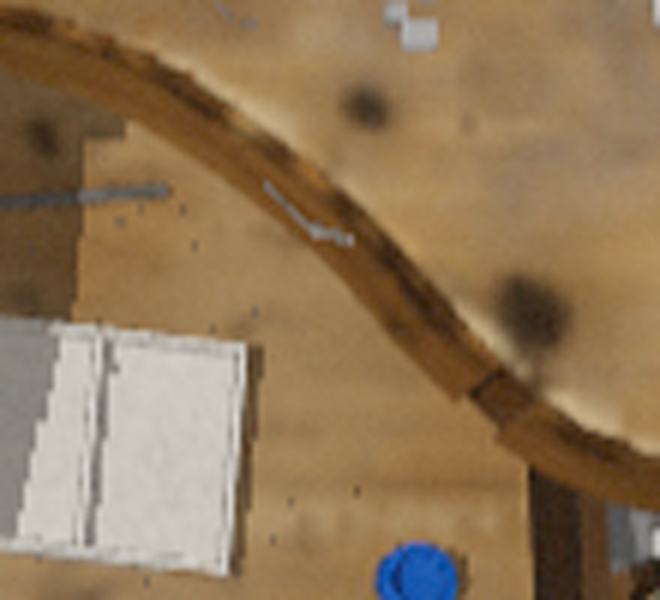

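Request:
play_rows(
  motion=[
    [0.45,0,0,0,0.145],
    [0.45,0,0,0,0.144],
    [0.45,1.3,-2.86,0,0],
    [0.45,1.3,-2.86,0,0],
    [0.45,1.3,-2.86,0,0],
    [0.45,1.3,-2.86,0,0],
    [0.45,1.3,-2.86,0,0],
    [0.45,1.3,-2.86,0,0],
    [0.45,1.3,-2.86,0,0],
    [0.45,1.3,-2.86,0,0],
    [0.45,1.3,-2.86,0,0],
    [0.45,1.3,-2.86,0,0],
    [0.45,1.3,-2.86,0,0],
    [0.45,1.3,-2.86,0,0],
    [0.45,1.3,-2.86,0,0],
    [0.45,1.3,-2.86,0,0],
    [0.45,1.3,-2.86,0,0],
    [0.45,1.3,-2.86,0,0],
    [0.45,0,0,0,0],
  ],
  force=15,
)

```text
time: 2.48
position: [0.3939, -0.1633, 0.2304]
tool_rot: [-3.142, -0.007, 0.0]
ft_force: [0.3, 0.1, 0.3]
grip_width: 0.549
```

Request:
play_rows(
  motion=[
    [0.45,1.25,-2.75,0,0],
    [0.45,1.2,-2.75,0,0],
    [0.45,0,0,3,0],
    [0.45,0,0,4,0],
    [0.45,0,0,4,0],
    [0.45,0,0,3,0],
    [0.45,0,0,0,0],
  ],
)

```text
time: 3.35
position: [0.4152, -0.1108, 0.0884]
tool_rot: [-3.14, 0.002, 0.008]
ft_force: [-0.2, -0.1, -0.2]
grip_width: 0.552
```

```bash
cat > snap.py <<'E'
import sys
from h import *
t=sys.argv[1];X=[float(a) for a in sys.argv[2:5]];hf=int(sys.argv[5]) if len(sys.argv)>5 else 45
o=[]
for n in("top","scene"):
    im=np.ascontiguousarray(optics.get_image(n)[:,:,::-1]);cv2.imwrite(f"pics/{t}_{n}.png",im)
    u,v=np.round(proj(n,X)[0]).astype(int);u=min(max(u,hf),640-hf);v=min(max(v,hf),400-hf)
    o.append(cv2.resize(im[v-hf:v+hf,u-hf:u+hf],(400,400),interpolation=cv2.INTER_CUBIC));print(n,"crop origin",u-hf,v-hf,"scale",400/(2*hf))
cv2.imwrite(f"pics/{t}.png",np.hstack(o))
E
python3 snap.py s1 .4185 -.108 .04
```

```text
top crop origin 330 188 scale 4.444444444444445
scene crop origin 312 194 scale 4.444444444444445
```

View pics/s1.png

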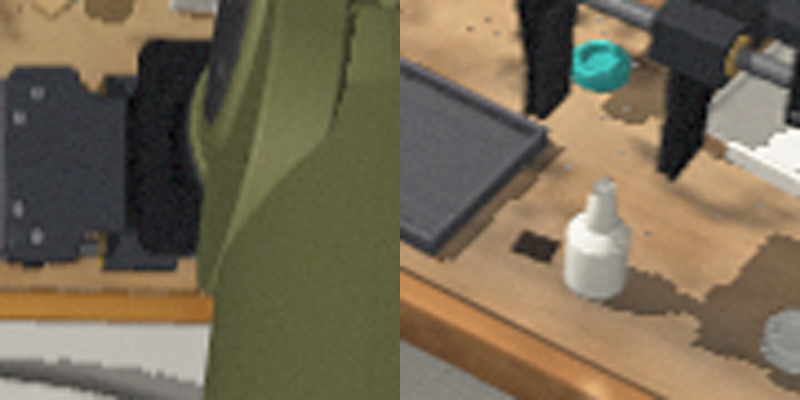

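```bash
python3 - <<'E'
from h import *
from bench import ctrl
s=ctrl.get_state();p=s["position"];print(p,s["joint_positions"])
print(proj("scene",[[p[0],p[1],p[2]-.008],[p[0],p[1]+.024,p[2]-.008],[p[0],p[1]-.024,p[2]-.008]]))
E
```

```text
[ 0.41797203 -0.11123726  0.09120705] [ 0.79399389  0.00312141 -0.59013086  2.11179868  0.00219065  1.02673513
 -1.36906001]
[[360.22012923 221.82298404]
 [347.95412413 216.46260028]
 [372.8194078  227.3290121 ]]
```

Request:
play_rows(
  motion=[
    [0.45,0.1,-0.3,2,0],
    [0.45,0,0,2.5,0],
    [0.45,0,0,2.3,0],
    [0.45,0,0,1,0],
    [0.45,0,0,0,0],
  ],
)

```text
time: 4.08
position: [0.4191, -0.1079, 0.0131]
tool_rot: [3.141, -0.001, 0.001]
ft_force: [0.6, 0.3, 0.2]
grip_width: 0.55
```

```bash
python3 snap.py s2 .4185 -.108 .02 30; python3 -c "
from bench import ctrl
for i in range(1): print(ctrl.get_state()['position'])"
```

```text
top crop origin 344 204 scale 6.666666666666667
scene crop origin 326 218 scale 6.666666666666667
[ 0.41971125 -0.10796292  0.0136401 ]
```

View pics/s2.png

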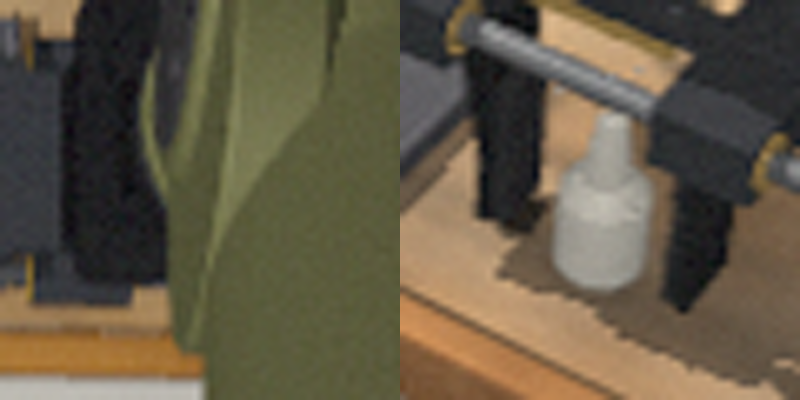

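Request:
play_rows(
  motion=[
    [0.9,0,0,0,0],
    [0.9,0,0,0,0],
    [0.9,0,0,0,0],
    [0.9,0,0,0,0],
    [0.9,0,0,-0.5,0],
    [0.9,0,0,-2,0],
  ],
  force=15,
)

```text
time: 4.92
position: [0.4176, -0.1071, 0.0371]
tool_rot: [-3.14, 0.0, 0.004]
ft_force: [0.4, -1.0, -1.0]
grip_width: 0.278
```

Request:
play_rows(
  motion=[
    [0.9,0,0,-2.5,0],
    [0.9,0,0,-3.3,0],
    [0.9,0,0,-3.5,0],
    [0.9,0,0,-3,0],
    [0.9,2.1,1.24,0,0],
    [0.9,2.1,1.24,0,0],
    [0.9,2.1,1.24,0,0],
    [0.9,2.1,1.24,0,0],
    [0.9,2.1,1.24,0,0],
    [0.9,2.0,1.2,0,0],
    [0.9,0,0,0,0.175],
    [0.9,0,0,0,0.175],
    [0.9,0,0,0,0.175],
    [0.9,0,0,0,0.175],
    [0.9,0,0,0,0.175],
    [0.9,0,0,0,0.172],
    [0.9,0,0,0,0],
  ],
)

```text
time: 7.05
position: [0.5436, -0.1815, 0.1606]
tool_rot: [2.722, -1.568, -0.0]
ft_force: [-0.2, 0.2, -0.4]
grip_width: 0.277
```

```bash
python3 snap.py s3 .545 -.155 .07 50; python3 -c "
from bench import ctrl
s=ctrl.get_state();print(s['position'],s['tool_rot'],s['joint_positions'])"
```

```text
top crop origin 350 118 scale 4.0
scene crop origin 365 149 scale 4.0
[ 0.5436557  -0.18145086  0.16058271] [-2.72324134e+00  1.56636552e+00  1.26251144e-04] [ 0.66866083  0.23367472 -0.44906418  1.72462684  0.10770565  1.20774853
 -2.42284827]
```

View pics/s3.png

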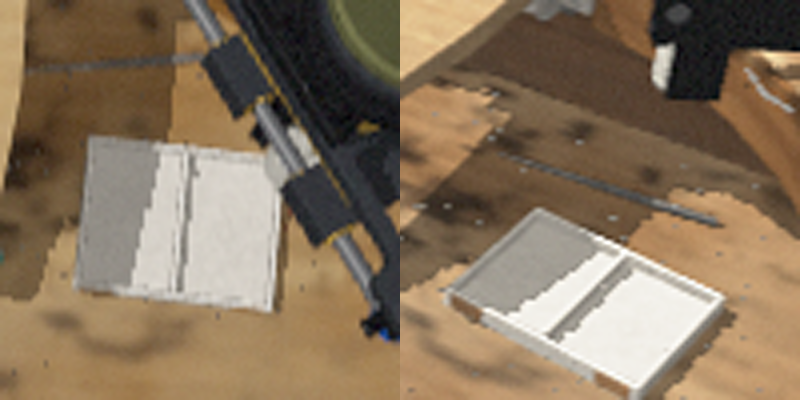

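Request:
play_rows(
  motion=[
    [0.9,0,0,2.5,0],
    [0.9,0,0,3,0],
    [0.9,0,0,3,0],
    [0.9,0,0,2.5,0],
    [0.9,0,0,1.6,0],
    [0.9,0,0,0,0],
  ],
)

```text
time: 7.9
position: [0.5428, -0.1813, 0.0335]
tool_rot: [2.721, -1.569, -0.004]
ft_force: [-0.2, 1.0, -0.7]
grip_width: 0.279
```

```bash
python3 snap.py s4 .545 -.155 .03 35; python3 -c "
from bench import ctrl
s=ctrl.get_state();print(s['position'],s['ft_force'])"
```

```text
top crop origin 362 138 scale 5.714285714285714
scene crop origin 377 180 scale 5.714285714285714
[ 0.54437069 -0.18172867  0.03534233] [-0.40727619  0.05580972 -0.68993439]
```

View pics/s4.png

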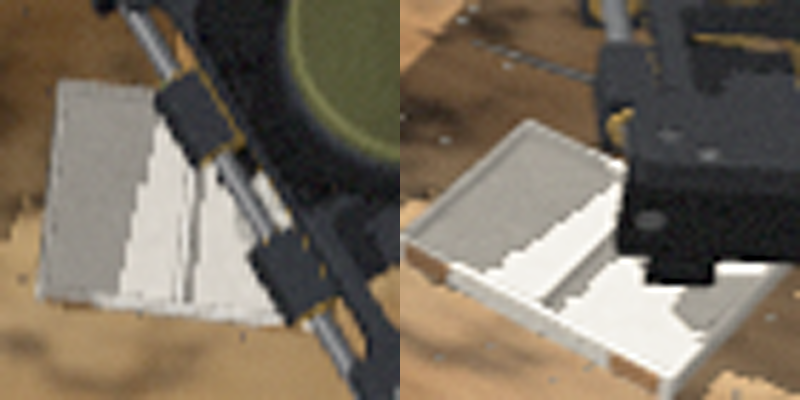

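Request:
play_rows(
  motion=[
    [0.9,0,0,1,0],
    [0.9,0,0,0.5,0],
    [0.9,0,0,0,0],
  ],
)

```text
time: 8.38
position: [0.5433, -0.1815, 0.0191]
tool_rot: [2.721, -1.571, -0.001]
ft_force: [0.3, -0.7, -0.3]
grip_width: 0.275
```

Request:
play_rows(
  motion=[
    [0.9,0,0,0.1,0],
    [0.6,0,0,0,0],
    [0.6,0,0,0,0],
    [0.58,0,0,0,0],
    [0.58,0,0,-1,0],
    [0.58,0,0,-2,0],
    [0.58,0,0,-3,0],
    [0.58,0,0,-3,0],
    [0.58,0,0,-4,0],
    [0.58,0,0,-2,0],
  ],
)

```text
time: 9.62
position: [0.5452, -0.1818, 0.173]
tool_rot: [-2.72, 1.57, -0.009]
ft_force: [-0.2, -0.3, -0.7]
grip_width: 0.424
```

```bash
python3 snap.py s5 .545 -.155 .03 35; python3 -c "
from bench import ctrl
s=ctrl.get_state();print(s['position'],s['ft_force'],s['grip_width'])"
```

```text
top crop origin 362 138 scale 5.714285714285714
scene crop origin 377 180 scale 5.714285714285714
[ 0.54585702 -0.18204963  0.1730478 ] [ 0.39824764 -0.04670694 -0.02072103] 0.41596902521988366
```

View pics/s5.png

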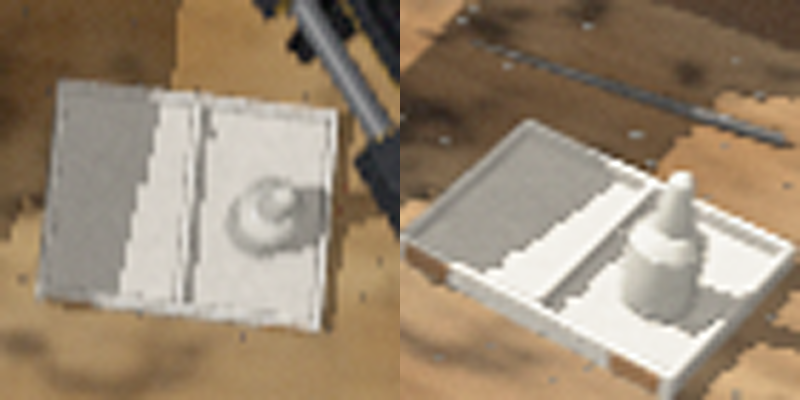

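Request:
play_rows(
  motion=[
    [0.45,0,0,0,-0.175],
    [0.45,0,0,0,-0.175],
    [0.45,0,0,0,-0.175],
    [0.45,0,0,0,-0.175],
    [0.45,0,0,0,-0.175],
    [0.45,0,0,0,-0.172],
    [0.45,-0.83,-2.81,0,0],
    [0.45,-0.83,-2.81,0,0],
    [0.45,-0.83,-2.81,0,0],
    [0.45,-0.83,-2.81,0,0],
    [0.45,-0.83,-2.81,0,0],
    [0.45,-0.83,-2.81,0,0],
    [0.45,-0.83,-2.81,0,0],
    [0.45,-0.83,-2.81,0,0],
    [0.45,-0.83,-2.81,0,0],
    [0.45,-0.83,-2.81,0,0],
    [0.45,-0.83,-2.81,0,0],
    [0.45,-0.83,-2.81,0,0],
    [0.45,-0.83,-2.81,0,0],
    [0.45,0,0,0,0],
  ],
)

```text
time: 12.22
position: [0.4341, 0.1869, 0.1686]
tool_rot: [3.141, 0.009, 0.001]
ft_force: [-0.1, 0.5, -0.7]
grip_width: 0.55
```

Request:
play_rows(
  motion=[
    [0.45,0,0,3,0],
    [0.45,0,0,3,0],
    [0.45,0,0,2,0],
    [0.45,0,0,0,0],
  ],
)

```text
time: 12.72
position: [0.4344, 0.1828, 0.0872]
tool_rot: [3.14, -0.0, -0.005]
ft_force: [-0.5, 1.4, 0.5]
grip_width: 0.552
```

```bash
python3 snap.py s6 .438 .1835 .04 40; python3 -c "
from bench import ctrl
s=ctrl.get_state();print(s['position'],s['tool_rot'],s['grip_width'])"
```

```text
top crop origin 191 181 scale 5.0
scene crop origin 198 137 scale 5.0
[0.4360548  0.18365852 0.08903741] [ 3.14137266e+00 -5.63651009e-04  8.34160910e-04] 0.5508683491729877
```

View pics/s6.png

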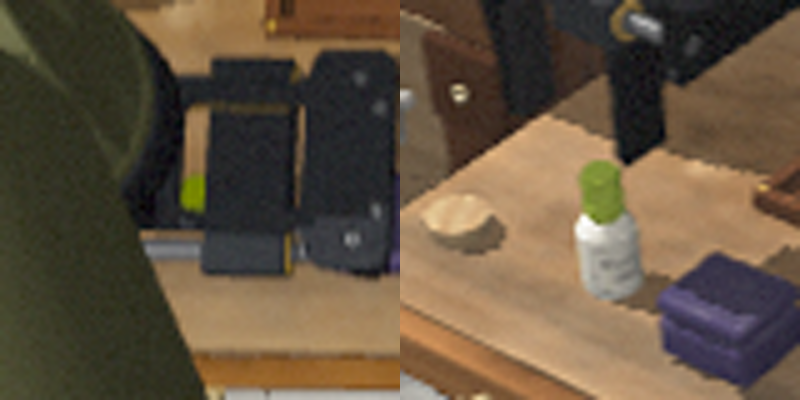

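Request:
play_rows(
  motion=[
    [0.45,0.2,0,2,0],
    [0.45,0,0,2.5,0],
    [0.45,0,0,2,0],
    [0.45,0,0,1.1,0],
    [0.45,0,0,0,0],
  ],
)

```text
time: 13.45
position: [0.438, 0.1837, 0.0127]
tool_rot: [3.142, -0.0, -0.0]
ft_force: [-0.1, 0.4, -0.3]
grip_width: 0.548
```

```bash
python3 snap.py s7 .438 .1835 .02 30; python3 -c "
from bench import ctrl
s=ctrl.get_state();print(s['position'],s['ft_force'],s['grip_width'])"
```

```text
top crop origin 203 192 scale 6.666666666666667
scene crop origin 209 155 scale 6.666666666666667
[0.43862798 0.18401731 0.0134262 ] [ 0.60944019 -0.30084518 -0.09585168] 0.5484948315482842
```

View pics/s7.png

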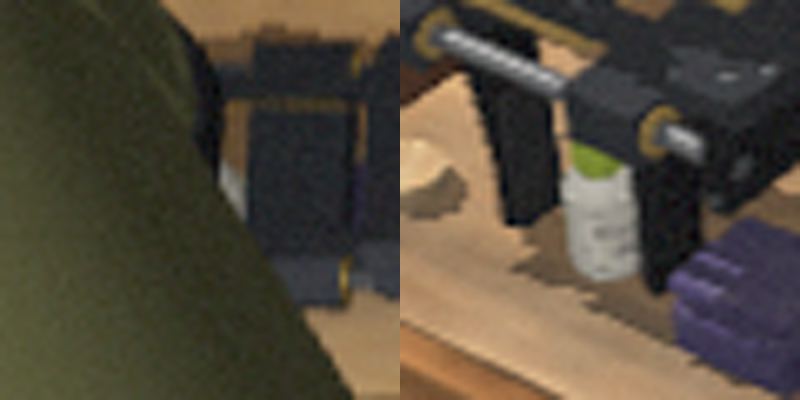

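Request:
play_rows(
  motion=[
    [0.45,0,0.2,0,0],
    [0.9,0,0,0,0],
    [0.9,0,0,0,0],
    [0.9,0,0,0,0],
    [0.9,0,0,0,0],
    [0.9,0,0,-0.5,0],
    [0.9,0,0,-2,0],
    [0.9,0,0,-2.5,0],
    [0.9,0,0,-3.5,0],
    [0.9,0,0,-3.5,0],
    [0.9,0,0,-3,0],
    [0.9,0,0,0,0],
  ],
  force=15,
)

```text
time: 15.05
position: [0.4394, 0.1825, 0.1649]
tool_rot: [-3.141, 0.0, -0.008]
ft_force: [-0.7, -0.2, -0.7]
grip_width: 0.274
```

```bash
python3 snap.py s8 .438 .1835 .12 40; python3 -c "
from bench import ctrl
s=ctrl.get_state();print(s['position'],s['tool_rot'],s['grip_width'])"
```

```text
top crop origin 182 175 scale 5.0
scene crop origin 194 104 scale 5.0
[0.43760205 0.18154075 0.16226274] [ 3.14089765e+00 -3.40644564e-04  2.77359101e-05] 0.27561669188456556
```

View pics/s8.png

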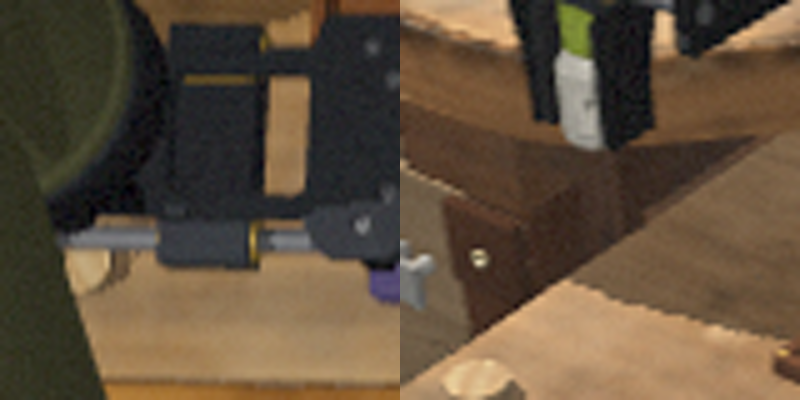

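Request:
play_rows(
  motion=[
    [0.9,0.9,2.59,-1,0],
    [0.9,0.9,2.59,0,0],
    [0.9,0.9,2.59,0,0],
    [0.9,0.9,2.59,0,0],
    [0.9,0.9,2.59,0,0],
    [0.9,0.9,2.59,0,0],
    [0.9,0.9,2.59,0,0],
    [0.9,0.9,2.59,0,0],
    [0.9,0.9,2.59,0,0],
    [0.9,0.9,2.59,0,0],
    [0.9,0.9,2.59,0,0],
    [0.9,0.9,2.59,0,0],
    [0.9,0,0,0,-0.171],
    [0.9,0,0,0,-0.171],
    [0.9,0,0,0,-0.171],
    [0.9,0,0,0,-0.171],
    [0.9,0,0,0,-0.171],
    [0.9,0,0,0,-0.171],
    [0.9,0,0,0,-0.171],
    [0.9,0,0,0,-0.171],
  ],
)

```text
time: 17.65
position: [0.5462, -0.13, 0.1726]
tool_rot: [2.43, 1.991, 0.0]
ft_force: [0.7, 1.1, -0.7]
grip_width: 0.277
```

Request:
play_rows(
  motion=[
    [0.9,0,0,0,-0.171],
    [0.9,0,0,0,-0.171],
    [0.9,0,0,0,0],
  ],
)

```text
time: 18.02
position: [0.5461, -0.1299, 0.1725]
tool_rot: [-2.064, -2.368, -0.001]
ft_force: [-0.7, 0.8, -0.4]
grip_width: 0.274
```

```bash
python3 snap.py s9 .545 -.155 .07 50; python3 -c "
from bench import ctrl
s=ctrl.get_state();print(s['position'],s['tool_rot'],s['grip_width'])"
```

```text
top crop origin 350 118 scale 4.0
scene crop origin 365 149 scale 4.0
[ 0.54598948 -0.12962806  0.1725197 ] [-2.06585270e+00 -2.36671369e+00 -3.49568842e-04] 0.27075618885846847
```

View pics/s9.png

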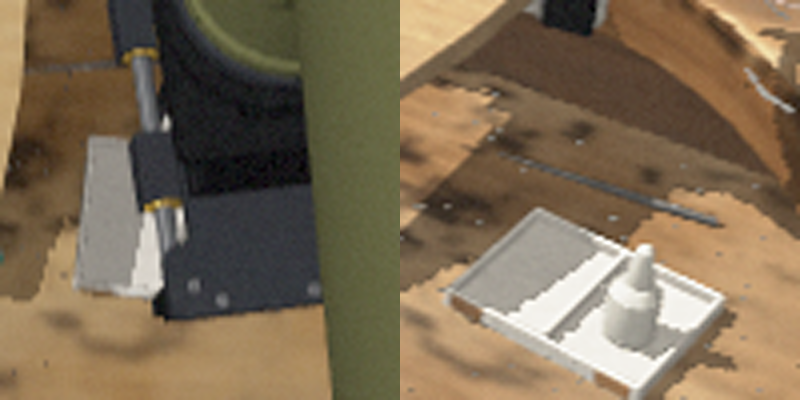

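Request:
play_rows(
  motion=[
    [0.9,0,0,2.5,0],
    [0.9,0,0,3,0],
    [0.9,0,0,3,0],
    [0.9,0,0,3,0],
    [0.9,0,0,2.2,0],
    [0.9,0,0,1,0],
    [0.9,0,0,0.6,0],
    [0.9,0,0,0,0],
  ],
)

```text
time: 19.12
position: [0.5462, -0.1292, 0.0199]
tool_rot: [2.062, 2.37, 0.0]
ft_force: [-0.3, 0.8, -0.6]
grip_width: 0.278
```

```bash
python3 snap.py s10 .545 -.155 .03 35; python3 -c "
from bench import ctrl
s=ctrl.get_state();print(s['position'],s['ft_force'],s['grip_width'])"
```

```text
top crop origin 362 138 scale 5.714285714285714
scene crop origin 377 180 scale 5.714285714285714
[ 0.54647538 -0.12923893  0.02035746] [-0.62724446  0.36012688 -0.34200097] 0.2717585571669141
```

View pics/s10.png

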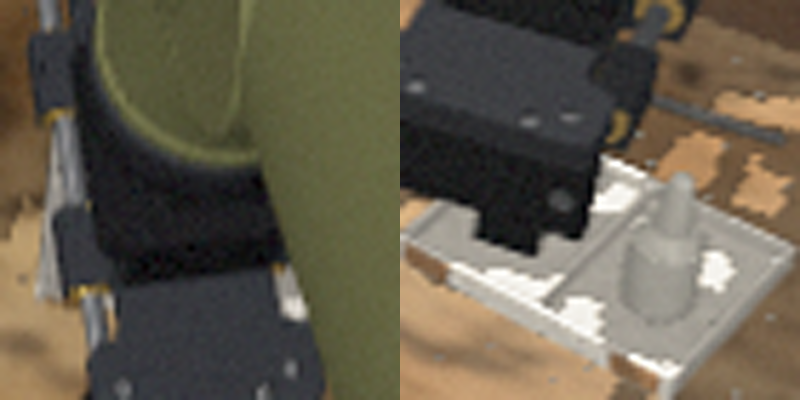

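Carton and bottle_a undisturbed; the tool is over the left bay. Release just above the floor.

Request:
play_rows(
  motion=[
    [0.9,0,0,0.2,0],
    [0.6,0,0,0,0],
    [0.6,0,0,0,0],
    [0.58,0,0,0,0],
    [0.58,0,0,-1,0],
    [0.58,0,0,-2,0],
    [0.58,0,0,-3,0],
    [0.58,0,0,-3,0],
    [0.58,0,0,-4,0],
    [0.58,0,0,-2,0],
  ],
)

```text
time: 20.48
position: [0.5472, -0.129, 0.171]
tool_rot: [2.059, 2.367, 0.002]
ft_force: [-0.3, 0.4, -0.5]
grip_width: 0.419
```

```bash
python3 snap.py s11 .545 -.155 .03 35; python3 -c "
from bench import ctrl
s=ctrl.get_state();print(s['position'],s['joint_positions'],s['grip_width'])"
```

```text
top crop origin 362 138 scale 5.714285714285714
scene crop origin 377 180 scale 5.714285714285714
[ 0.54743641 -0.12926709  0.17044607] [ 0.93234218  0.26934402 -0.86188622  1.7320941   0.21765068  1.23424694
  0.15573699] 0.4189374738050836
```

View pics/s11.png

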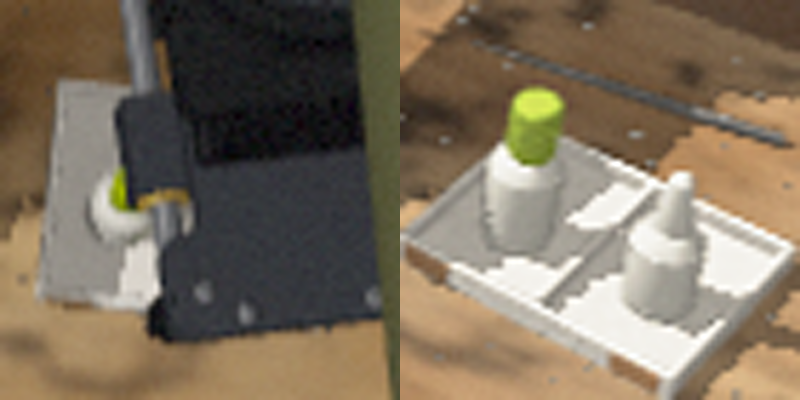

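Request:
play_rows(
  motion=[
    [0.45,0,0,0,0.171],
    [0.45,0,0,0,0.171],
    [0.45,0,0,0,0.171],
    [0.45,0,0,0,0.171],
    [0.45,0,0,0,0.171],
    [0.45,0,0,0,0.171],
    [0.45,0,0,0,0.171],
    [0.45,0,0,0,0.171],
    [0.45,0,0,0,0.171],
    [0.45,0,0,0,0.171],
    [0.45,-2.35,1.25,0,0],
    [0.45,-2.35,1.25,0,0],
    [0.45,-2.35,1.25,0,0],
    [0.45,-2.35,1.25,0,0],
    [0.45,-2.35,1.25,0,0],
    [0.45,0,0,3,0],
    [0.45,0,0,4,0],
    [0.45,0,0,3,0],
    [0.45,0,0,0,0],
  ],
  force=15,
)

```text
time: 22.95
position: [0.4253, -0.1901, 0.0644]
tool_rot: [-3.138, -0.0, 0.01]
ft_force: [-1.5, 0.2, 0.0]
grip_width: 0.552
```

```bash
python3 snap.py s12 .4295 -.1915 .02 40; python3 -c "
from bench import ctrl
s=ctrl.get_state();print(s['position'],s['tool_rot'],s['grip_width'])"
```

```text
top crop origin 374 189 scale 5.0
scene crop origin 362 224 scale 5.0
[ 0.42818171 -0.19135974  0.06752767] [-3.14097948e+00  3.17983075e-05  8.90946425e-04] 0.5517259693219498
```

View pics/s12.png

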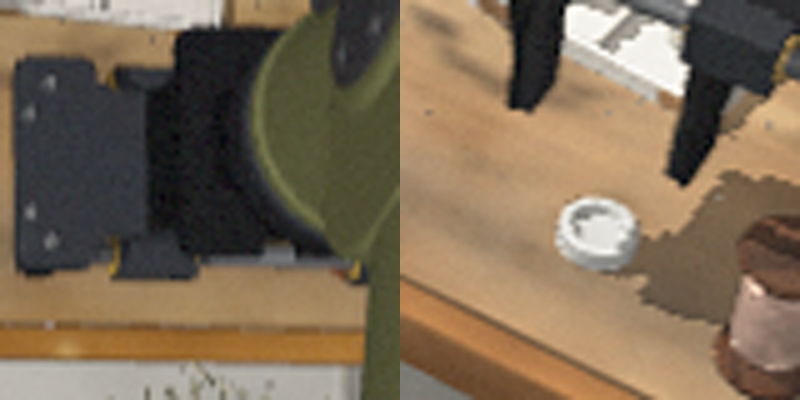

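Request:
play_rows(
  motion=[
    [0.45,0.1,0,2,0],
    [0.45,0,0,2,0],
    [0.45,0,0,1.5,0],
    [0.45,0,0,0.05,0],
    [0.45,0,0,0,0],
  ],
)

```text
time: 23.68
position: [0.43, -0.1919, 0.0128]
tool_rot: [3.141, -0.0, 0.002]
ft_force: [-0.9, -0.3, -0.1]
grip_width: 0.555
```

```bash
python3 snap.py s13 .4295 -.1915 .01 30; python3 -c "
from bench import ctrl
s=ctrl.get_state();print(s['position'],s['ft_force'],s['grip_width'])"
```

```text
top crop origin 383 200 scale 6.666666666666667
scene crop origin 371 238 scale 6.666666666666667
[ 0.42999764 -0.19192061  0.01288855] [ 0.48366226  0.00202055 -0.15439924] 0.549102943766171
```

View pics/s13.png

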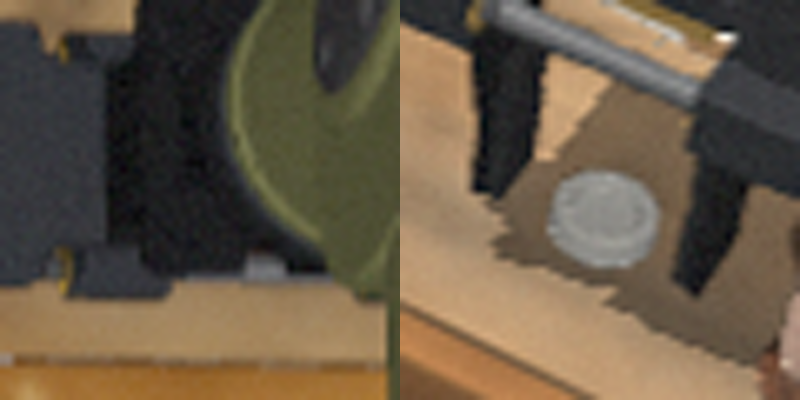

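Request:
play_rows(
  motion=[
    [0.45,0,0,0.1,0],
    [0.9,0,0,0,0],
    [0.9,0,0,0,0],
    [0.9,0,0,0,0],
    [0.9,0,0,0,0],
    [0.9,0,0,-0.5,0],
    [0.9,0,0,-2,0],
    [0.9,0,0,-3,0],
    [0.9,0,0,0,0],
  ],
  force=20,
)

```text
time: 24.9
position: [0.4312, -0.1924, 0.0684]
tool_rot: [3.139, -0.001, 0.007]
ft_force: [-0.2, -0.4, -0.6]
grip_width: 0.297
```

```bash
python3 snap.py s14 .4295 -.1915 .06 30; python3 -c "
from bench import ctrl
s=ctrl.get_state();print(s['position'],s['ft_force'],s['grip_width'])"
```

```text
top crop origin 389 197 scale 6.666666666666667
scene crop origin 375 217 scale 6.666666666666667
[ 0.42916659 -0.19167639  0.06606295] [-0.09234073  0.14587319 -1.42105212] 0.29266576590303783
```

View pics/s14.png

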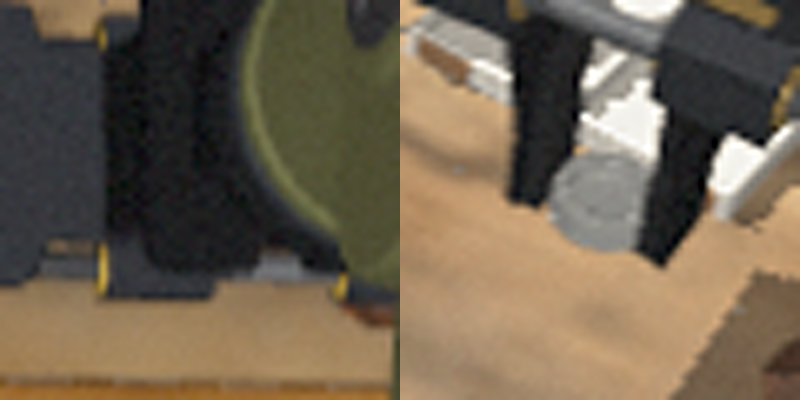

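Request:
play_rows(
  motion=[
    [0.9,0.1,-2,0,0],
    [0.9,0.1,-2.2,0,0],
    [0.9,0.1,-2.2,0,0],
    [0.9,0.1,-2.2,0,0],
    [0.9,0.1,-2.2,0,0],
    [0.9,0.1,-2.2,0,0],
    [0.9,0,-2.1,0,0],
    [0.9,0,-1.8,0,0],
    [0.9,0,0,0,0],
  ],
)

```text
time: 26.12
position: [0.4343, -0.0202, 0.0653]
tool_rot: [-3.141, -0.006, 0.003]
ft_force: [0.3, -0.9, -0.3]
grip_width: 0.296
```

```bash
python3 snap.py s15 .437 -.01 .04 40; python3 -c "
from bench import ctrl
s=ctrl.get_state();print(s['position'],s['ft_force'],s['grip_width'])"
```

```text
top crop origin 287 183 scale 5.0
scene crop origin 276 173 scale 5.0
[ 0.43468446 -0.02233103  0.06551993] [-0.77813828 -1.12844695 -0.30660021] 0.295923923387776
```

View pics/s15.png

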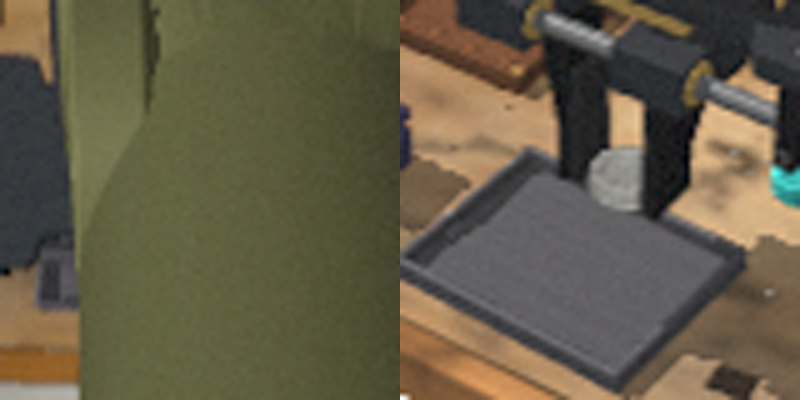

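Request:
play_rows(
  motion=[
    [0.9,0,0,2,0],
    [0.9,0,0,1.7,0],
    [0.9,0,0,0.7,0],
    [0.9,0,0,0.3,0],
    [0.9,0,0,0,0],
  ],
)

```text
time: 26.85
position: [0.4355, -0.0226, 0.0191]
tool_rot: [-3.142, 0.0, -0.0]
ft_force: [0.0, -0.4, -0.2]
grip_width: 0.295
```

```bash
python3 snap.py s16 .437 -.01 .02 30; python3 -c "
from bench import ctrl
s=ctrl.get_state();print(s['position'],s['ft_force'],s['grip_width'])"
```

```text
top crop origin 296 194 scale 6.666666666666667
scene crop origin 286 191 scale 6.666666666666667
[ 0.43575862 -0.02261264  0.01943825] [-0.46442967  0.0044861  -0.05789314] 0.2948296394235797
```

View pics/s16.png

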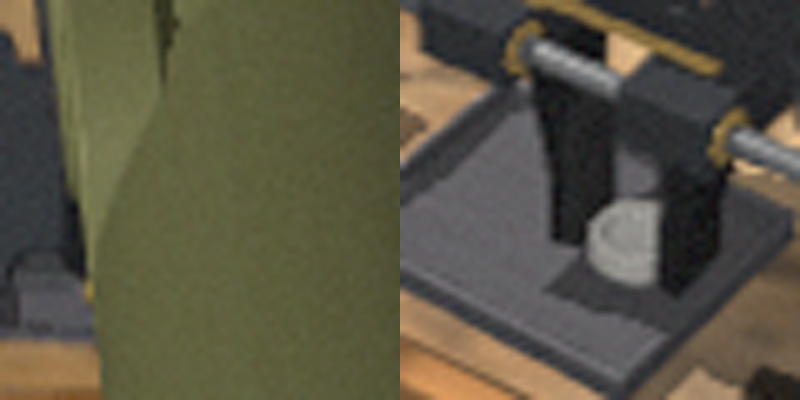

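Request:
play_rows(
  motion=[
    [0.9,0,0,0.08,0],
    [0.6,0,0,0,0],
    [0.6,0,0,0,0],
    [0.6,0,0,0,0],
    [0.6,0,0,-1,0],
    [0.6,0,0,-3,0],
    [0.6,0,0,-3,0],
    [0.6,0,0,-3,0],
    [0.6,0,0,0,0],
  ],
)

```text
time: 28.08
position: [0.4374, -0.0227, 0.121]
tool_rot: [3.14, -0.0, 0.009]
ft_force: [-0.4, -0.3, -0.1]
grip_width: 0.4
```

```bash
python3 snap.py s17 .437 -.01 .02 35; python3 -c "
from bench import ctrl
s=ctrl.get_state();print(s['position'],s['ft_force'],s['grip_width'])"
```

```text
top crop origin 291 189 scale 5.714285714285714
scene crop origin 281 186 scale 5.714285714285714
[ 0.43523923 -0.02266127  0.11838095] [ 0.29128285 -0.58887415 -0.34055844] 0.40194363046326337
```

View pics/s17.png

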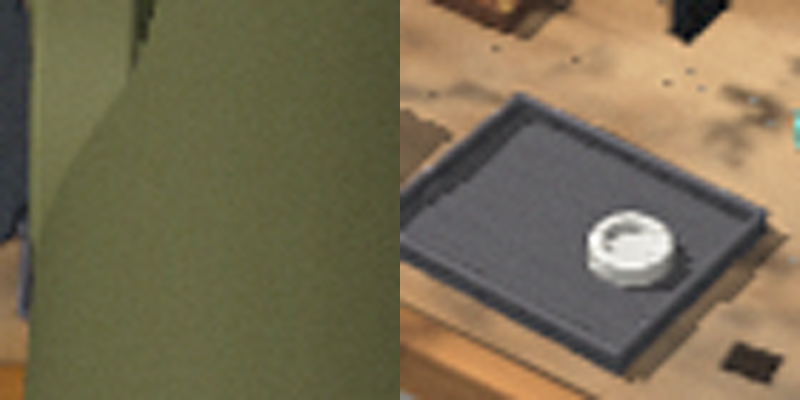

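Request:
play_rows(
  motion=[
    [0.45,0,-2.3,0,0],
    [0.45,0,-2.7,0,0],
    [0.45,0,-2.7,0,0],
    [0.45,0,-2.7,0,0],
    [0.45,0,-2.7,0,0],
    [0.45,-0.1,-2.7,0,0],
    [0.45,-0.1,-2.7,0,0],
    [0.45,-0.1,-2.7,0,0],
    [0.45,-0.1,-2.7,0,0],
    [0.45,-0.1,-2.5,0,0],
    [0.45,-0.1,-2,0,0],
    [0.45,0,0,3,0],
    [0.45,0,0,3,0],
    [0.45,0,0,0,0],
  ],
)

```text
time: 29.92
position: [0.4265, 0.2603, 0.0553]
tool_rot: [3.14, 0.001, -0.011]
ft_force: [-0.7, -0.3, 0.2]
grip_width: 0.548
```

```bash
python3 snap.py s18 .4295 .261 .03 40; python3 -c "
from bench import ctrl
s=ctrl.get_state();print(s['position'],s['tool_rot'],s['grip_width'])"
```

```text
top crop origin 154 185 scale 5.0
scene crop origin 168 131 scale 5.0
[0.42892999 0.26166498 0.05812965] [-3.14128603e+00 -4.21877186e-04  2.07223842e-03] 0.5473548941511845
```

View pics/s18.png

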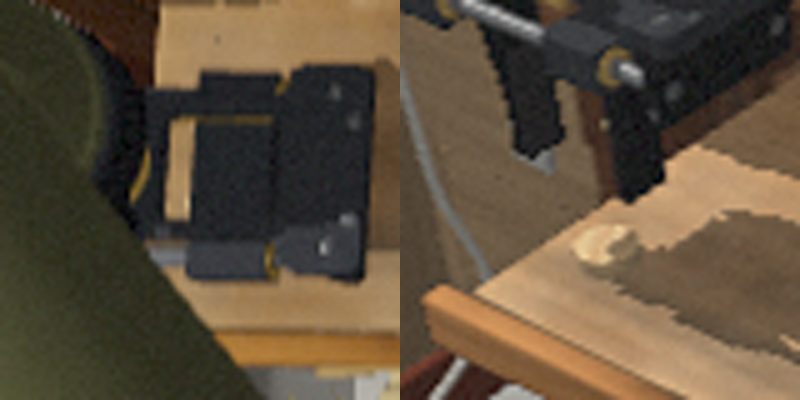

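Request:
play_rows(
  motion=[
    [0.45,0,0,2,0],
    [0.45,0,0,1.5,0],
    [0.45,0,0,1.0,0],
    [0.45,0,0,0,0],
  ],
)

```text
time: 30.52
position: [0.4286, 0.2612, 0.0122]
tool_rot: [3.141, 0.0, -0.003]
ft_force: [-0.6, 0.6, 0.9]
grip_width: 0.546
```

```bash
python3 snap.py s19 .4295 .261 .01 30; python3 -c "
from bench import ctrl
s=ctrl.get_state();print(s['position'],s['ft_force'],s['grip_width'])"
```

```text
top crop origin 167 196 scale 6.666666666666667
scene crop origin 180 148 scale 6.666666666666667
[0.42942382 0.26166606 0.01329726] [ 0.12450187  0.81378336 -0.69230833] 0.5501469743394427
```

View pics/s19.png

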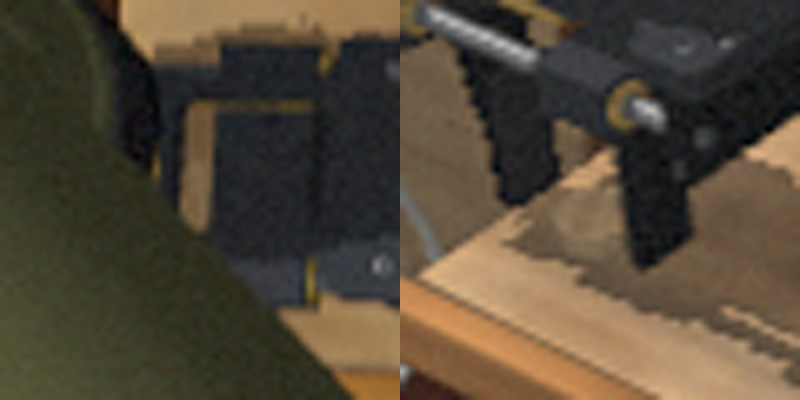

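Request:
play_rows(
  motion=[
    [0.45,0,0,0.08,0],
    [0.9,0,0,0,0],
    [0.9,0,0,0,0],
    [0.9,0,0,0,0],
    [0.9,0,0,0,0],
    [0.9,0,0,-0.5,0],
    [0.9,0,0,-2,0],
    [0.9,0,0,-3,0],
    [0.9,0,0,-3,0],
    [0.9,0,0,0,0],
  ],
  force=20,
)

```text
time: 31.88
position: [0.4312, 0.2627, 0.1007]
tool_rot: [-3.14, 0.0, -0.009]
ft_force: [0.7, -0.5, -0.4]
grip_width: 0.293
```

```bash
python3 snap.py s20 .4295 .261 .08 30; python3 -c "
from bench import ctrl
s=ctrl.get_state();print(s['position'],s['ft_force'],s['grip_width'])"
```

```text
top crop origin 156 192 scale 6.666666666666667
scene crop origin 175 121 scale 6.666666666666667
[0.42962982 0.26128804 0.09800459] [ 0.06977872 -0.74522071 -0.49147257] 0.29512110206634595
```

View pics/s20.png

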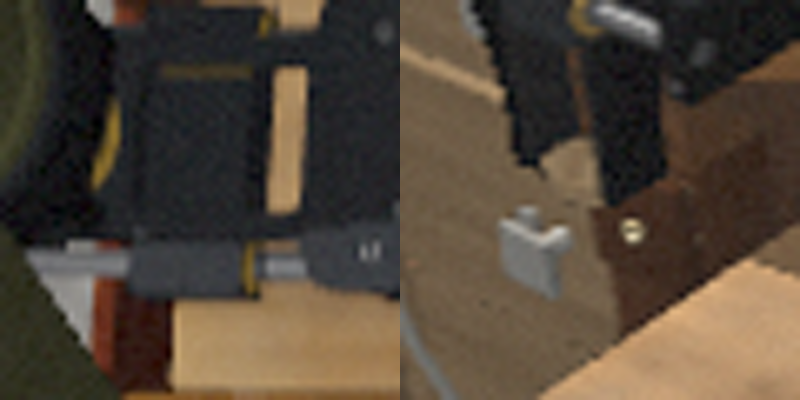

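Request:
play_rows(
  motion=[
    [0.9,0.1,2.2,0,0],
    [0.9,0.1,2.7,0,0],
    [0.9,0.1,2.7,0,0],
    [0.9,0.1,2.7,0,0],
    [0.9,0.1,2.7,0,0],
    [0.9,0.1,2.7,0,0],
    [0.9,0,2.7,0,0],
    [0.9,0,2.7,0,0],
    [0.9,0,2.3,0,0],
    [0.9,0,0,2,0],
    [0.9,0,0,3,0],
    [0.9,0,0,2,0],
    [0.9,0,0,0.6,0],
    [0.9,0,0,0,0],
  ],
)

```text
time: 33.72
position: [0.4348, 0.0276, 0.0211]
tool_rot: [-3.141, -0.0, 0.002]
ft_force: [-0.3, -0.1, -0.1]
grip_width: 0.295
```

```bash
python3 snap.py s21 .437 .01 .02 30; python3 -c "
from bench import ctrl
s=ctrl.get_state();print(s['position'],s['ft_force'],s['grip_width'])"
```

```text
top crop origin 287 194 scale 6.666666666666667
scene crop origin 277 187 scale 6.666666666666667
[0.43581631 0.02751315 0.02198691] [0.20820255 0.55725356 0.27849006] 0.2968797672770161
```

View pics/s21.png

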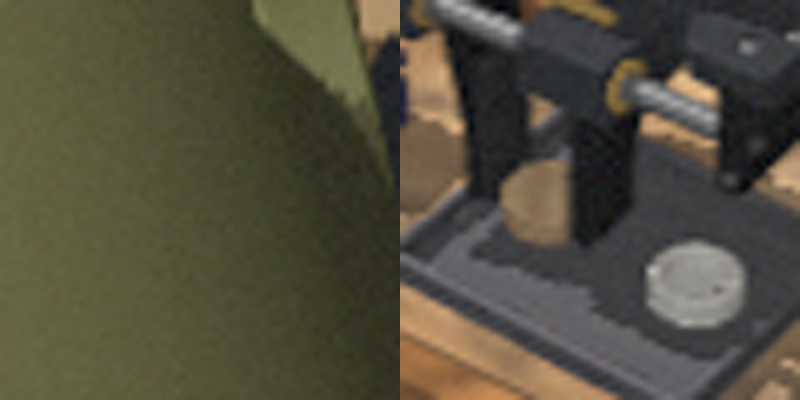

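Request:
play_rows(
  motion=[
    [0.9,0,0,0.3,0],
    [0.9,0,0,0,0],
    [0.6,0,0,0,0],
    [0.6,0,0,0,0],
    [0.6,0,0,0,0],
    [0.6,0,0,-1,0],
    [0.6,0,0,-3,0],
    [0.6,0,0,-3,0],
    [0.6,0,0,-3,0],
    [0.6,0,0,0,0],
  ],
)

```text
time: 35.08
position: [0.4374, 0.0275, 0.1211]
tool_rot: [3.14, -0.0, 0.009]
ft_force: [1.1, 0.6, -0.6]
grip_width: 0.399
```

```bash
python3 snap.py s22 .437 .0 .02 35; python3 -c "
from bench import ctrl
s=ctrl.get_state();print(s['position'],s['ft_force'],s['grip_width'])"
```

```text
top crop origin 287 189 scale 5.714285714285714
scene crop origin 277 184 scale 5.714285714285714
[0.4352757  0.02730411 0.11854441] [-0.02450318 -0.35758277 -0.41086879] 0.3973211209534974
```

View pics/s22.png

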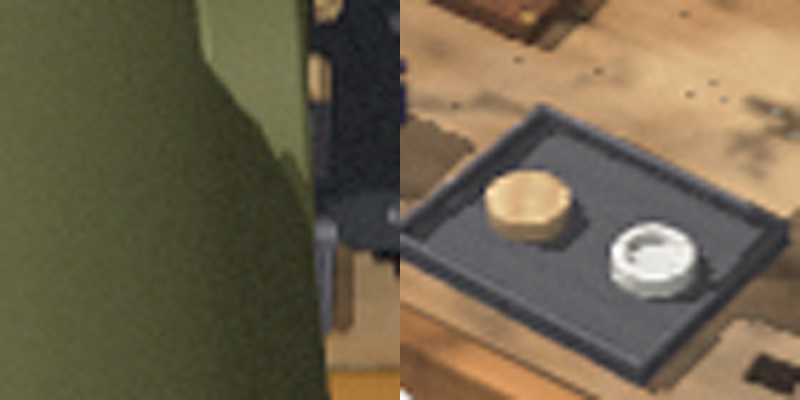

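Request:
play_rows(
  motion=[
    [0.3,-0.2,2.2,0,0],
    [0.3,-0.2,2.7,0,0],
    [0.3,-0.2,2.7,0,0],
    [0.3,-0.2,2.7,0,0],
    [0.3,-0.2,2.7,0,0],
    [0.3,-0.2,2.7,0,0],
    [0.3,-0.2,2.7,0,0],
    [0.3,-0.2,2.7,0,0],
    [0.3,-0.2,2.7,0,0],
    [0.3,-0.2,2.7,0,0],
    [0.3,-0.3,2.3,0,0],
    [0.3,0,0,2.5,0],
    [0.3,0,0,0,0],
  ],
)

```text
time: 36.8
position: [0.4104, -0.2595, 0.0912]
tool_rot: [-3.138, 0.0, 0.006]
ft_force: [-0.0, 0.2, 0.0]
grip_width: 0.701
```

```bash
python3 snap.py s23 .412 -.2605 .05 40; python3 -c "
from bench import ctrl
s=ctrl.get_state();print(s['position'],s['tool_rot'],s['grip_width'])"
```

```text
top crop origin 412 197 scale 5.0
scene crop origin 399 236 scale 5.0
[ 0.41217537 -0.26000655  0.0932816 ] [-3.14064125e+00 -1.00621174e-03  1.19783030e-03] 0.7012373573678176
```

View pics/s23.png

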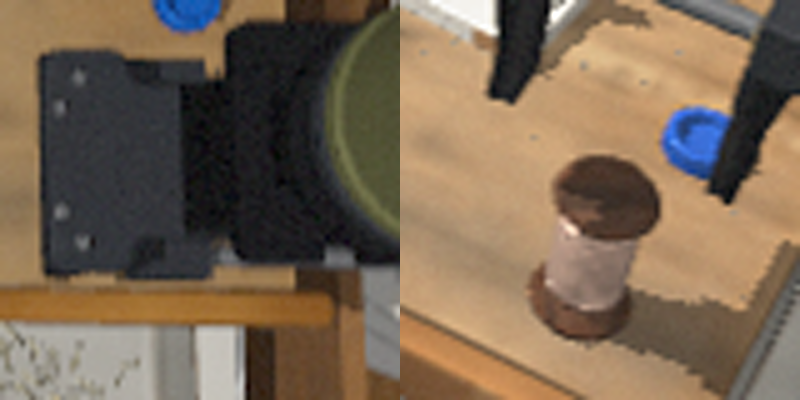

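Request:
play_rows(
  motion=[
    [0.3,0,0,2,0],
    [0.3,0,0,1.7,0],
    [0.3,0,0,0,0],
  ],
)

```text
time: 37.28
position: [0.4115, -0.2598, 0.0555]
tool_rot: [-3.14, -0.001, 0.003]
ft_force: [0.2, 0.9, 0.5]
grip_width: 0.699
```

```bash
python3 snap.py s24 .412 -.2605 .03 35; python3 -c "
from bench import ctrl
s=ctrl.get_state();print(s['position'],s['ft_force'],s['grip_width'])"
```

```text
top crop origin 414 203 scale 5.714285714285714
scene crop origin 402 249 scale 5.714285714285714
[ 0.41253582 -0.2604806   0.05676969] [-0.32688365  0.88602968  0.5225899 ] 0.6981122384448787
```

View pics/s24.png

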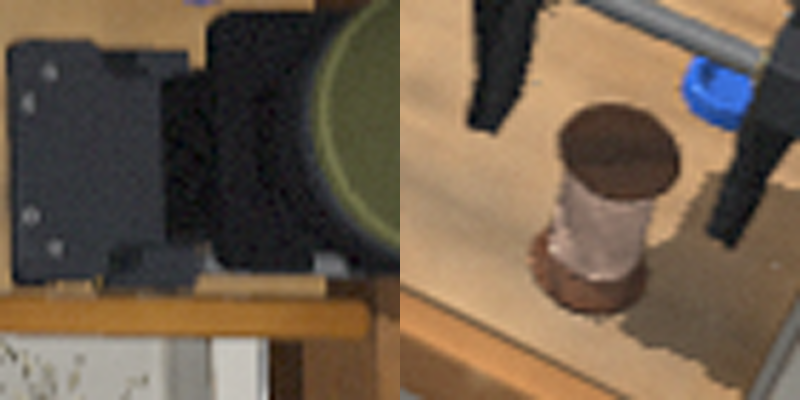

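Request:
play_rows(
  motion=[
    [0.3,0,0.2,1.5,0],
    [0.3,0,0,1.5,0],
    [0.3,0,0,0.8,0],
    [0.3,0,0,0,0],
    [0.9,0,0,0,0],
    [0.9,0,0,0,0],
    [0.9,0,0,0,0],
    [0.9,0,0,0,0],
    [0.9,0,0,0,0],
  ],
  force=15,
)

```text
time: 38.5
position: [0.4124, -0.2627, 0.0187]
tool_rot: [3.141, -0.0, 0.0]
ft_force: [-0.2, -0.1, 2.7]
grip_width: 0.378
```

```bash
python3 snap.py s25 .412 -.2605 .03 35; python3 -c "
from bench import ctrl
s=ctrl.get_state();print(s['position'],s['ft_force'],s['grip_width'])"
```

```text
top crop origin 414 203 scale 5.714285714285714
scene crop origin 402 249 scale 5.714285714285714
[ 0.41242705 -0.26269401  0.01871495] [-0.34586527  0.11958191  2.74340158] 0.38108250643653885
```

View pics/s25.png

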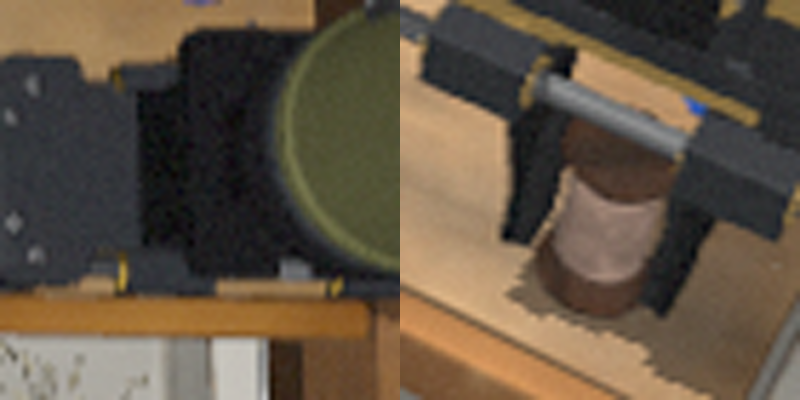

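Request:
play_rows(
  motion=[
    [0.9,0,0,-0.5,0],
    [0.9,0,0,-2,0],
    [0.9,0,0,-3,0],
    [0.9,0,0,-3.5,0],
    [0.9,0,0,-3.5,0],
    [0.9,0,0,-2.5,0],
    [0.9,0,0,0,0],
  ],
)

```text
time: 39.48
position: [0.4135, -0.2633, 0.1705]
tool_rot: [3.139, -0.0, 0.005]
ft_force: [-0.3, -0.5, -0.2]
grip_width: 0.379
```

Request:
play_rows(
  motion=[
    [0.9,1.0,-2.3,0,0],
    [0.9,1.0,-2.75,0,0],
    [0.9,1.0,-2.75,0,0],
    [0.9,1.0,-2.75,0,0],
    [0.9,1.0,-2.75,0,0],
    [0.9,1.0,-2.75,0,0],
    [0.9,1.0,-2.75,0,0],
    [0.9,1.0,-2.75,0,0],
    [0.9,1.0,-2.75,0,0],
    [0.9,1.0,-2.75,0,0],
    [0.9,1.0,-2.75,0,0],
    [0.9,1.0,-2.75,0,0],
    [0.9,1.0,-2.75,0,0],
    [0.9,1.05,-2.87,0,0],
    [0.9,0,0,0,0],
  ],
)

```text
time: 41.35
position: [0.5519, 0.1222, 0.1671]
tool_rot: [-3.139, -0.007, 0.003]
ft_force: [-0.2, 0.6, -0.7]
grip_width: 0.376
```

Request:
play_rows(
  motion=[
    [0.9,0,0,0,-0.175],
    [0.9,0,0,0,-0.175],
    [0.9,0,0,0,-0.175],
    [0.9,0,0,0,-0.175],
    [0.9,0,0,0,-0.175],
    [0.9,0,0,0,-0.175],
    [0.9,0,0,0,-0.172],
    [0.9,0,0,0,0],
  ],
)

```text
time: 42.35
position: [0.5522, 0.1178, 0.1673]
tool_rot: [-2.575, -1.798, 0.003]
ft_force: [0.4, -0.3, -0.2]
grip_width: 0.37
```

```bash
python3 snap.py s26 .553 .119 .06 50; python3 -c "
from bench import ctrl
s=ctrl.get_state();print(s['position'],s['tool_rot'],s['grip_width'])"
```

```text
top crop origin 214 114 scale 4.0
scene crop origin 247 104 scale 4.0
[0.55247401 0.11820683 0.16776577] [-2.57677839e+00 -1.79687965e+00  1.91587870e-03] 0.37705670165452376
```

View pics/s26.png

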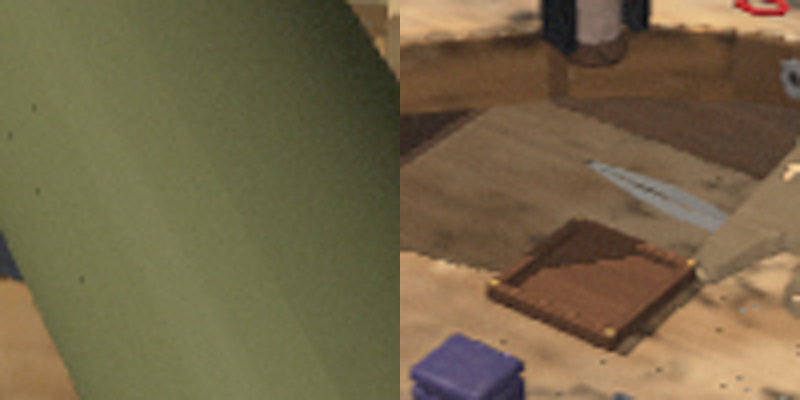

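Request:
play_rows(
  motion=[
    [0.9,0,0,2,0],
    [0.9,0,0,3,0],
    [0.9,0,0,3,0],
    [0.9,0,0,2.5,0],
    [0.9,0,0,1.9,0],
    [0.9,0,0,0,0],
  ],
)

```text
time: 43.2
position: [0.5514, 0.1188, 0.0425]
tool_rot: [-2.572, -1.801, 0.005]
ft_force: [-0.6, -0.4, -0.4]
grip_width: 0.376
```

```bash
python3 snap.py s27 .553 .119 .03 40; python3 -c "
from bench import ctrl
s=ctrl.get_state();print(s['position'],s['ft_force'],s['grip_width'])"
```

```text
top crop origin 226 127 scale 5.0
scene crop origin 257 126 scale 5.0
[0.55307924 0.1194485  0.04470821] [-0.12719641  0.6741384   0.15487327] 0.3770788353711123
```

View pics/s27.png

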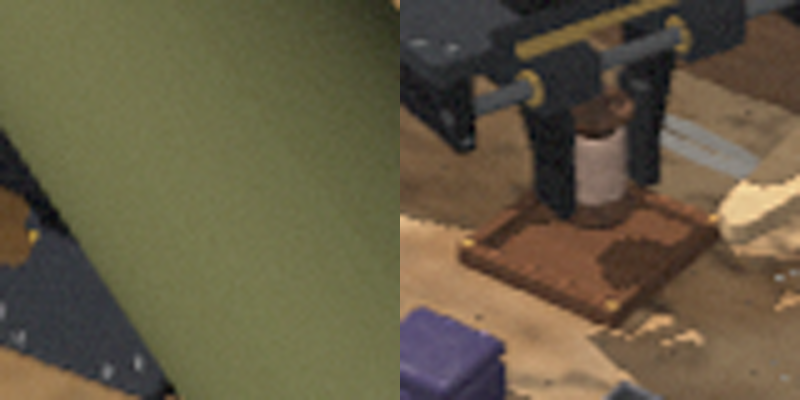

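Request:
play_rows(
  motion=[
    [0.9,0,0,1.2,0],
    [0.9,0,0,0.7,0],
    [0.9,0,0,0.2,0],
    [0.9,0,0,0,0],
  ],
)

```text
time: 43.8
position: [0.5528, 0.1191, 0.0233]
tool_rot: [-2.573, -1.802, 0.0]
ft_force: [0.3, -0.2, -0.1]
grip_width: 0.375
```

```bash
python3 snap.py s28 .553 .119 .03 30; python3 -c "
from bench import ctrl
s=ctrl.get_state();print(s['position'],s['ft_force'],s['grip_width'])"
```

```text
top crop origin 236 137 scale 6.666666666666667
scene crop origin 267 136 scale 6.666666666666667
[0.5530024  0.11919324 0.02361595] [ 0.20015518  1.07161943 -0.07767448] 0.3724162994406212
```

View pics/s28.png

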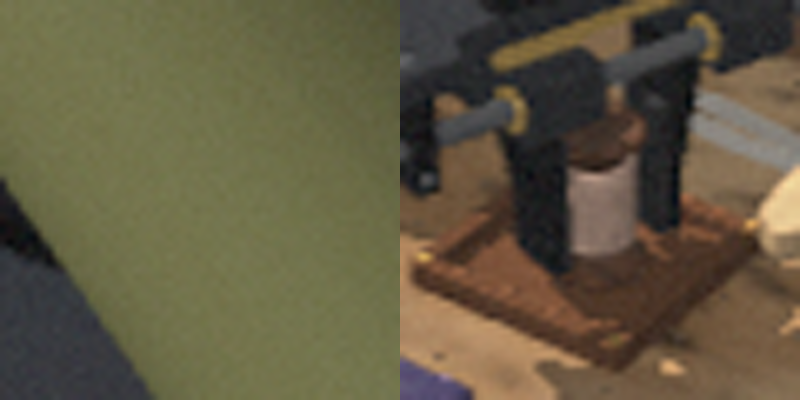

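Request:
play_rows(
  motion=[
    [0.9,0,0,0.05,0],
    [0.5,0,0,0,0],
    [0.45,0,0,0,0],
    [0.45,0,0,0,0],
    [0.45,0,0,-1,0],
    [0.45,0,0,-2.5,0],
    [0.45,0,0,-4,0],
    [0.45,0,0,-4,0],
    [0.45,0,0,-4,0],
    [0.45,0,0,0,0],
  ],
)

```text
time: 45.15
position: [0.5549, 0.1202, 0.1818]
tool_rot: [2.57, 1.8, 0.009]
ft_force: [0.7, 0.6, -0.7]
grip_width: 0.551
```

```bash
python3 snap.py s29 .553 .119 .03 35; python3 -c "
from bench import ctrl
s=ctrl.get_state();print(s['position'],s['ft_force'],s['grip_width'])"
```

```text
top crop origin 231 132 scale 5.714285714285714
scene crop origin 262 131 scale 5.714285714285714
[0.55284675 0.11901329 0.178232  ] [ 0.03970178  0.65337534 -0.75942455] 0.5491517522979197
```

View pics/s29.png

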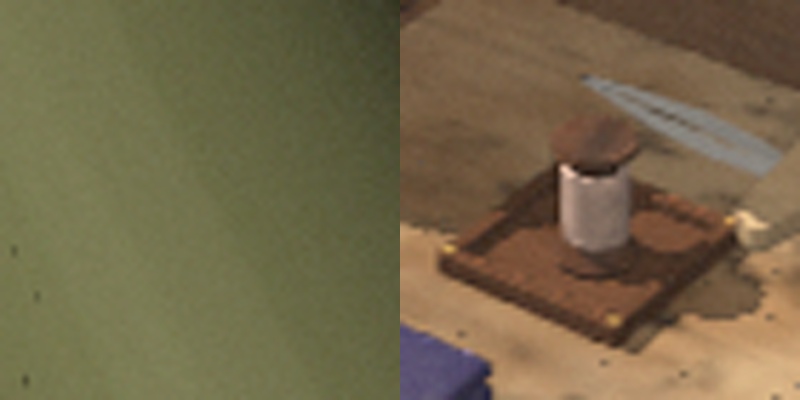

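Request:
play_rows(
  motion=[
    [0.45,0,0,-3,0],
    [0.45,0,0,-3,0],
    [0.45,-3.45,-0.23,0,0],
    [0.45,-3.45,-0.23,0,0],
    [0.45,-3.45,-0.23,0,0],
    [0.45,-3.45,-0.23,0,0],
    [0.45,-3.45,-0.23,0,0],
    [0.45,-3.45,-0.23,0,0],
    [0.45,-3.45,-0.23,0,0],
    [0.45,-3.45,-0.23,0,0],
    [0.45,-3.45,-0.23,0,0],
    [0.45,-3.45,-0.23,0,0],
    [0.45,-3.45,-0.23,0,0],
    [0.45,-3.45,-0.23,0,0],
    [0.45,-3.45,-0.23,0,0],
    [0.45,-3.45,-0.23,0,0],
    [0.45,-3.45,-0.23,0,0],
    [0.45,-3.45,-0.23,0,0],
    [0.45,-3.45,-0.23,0,0],
    [0.45,0,0,0,0],
  ],
)

```text
time: 47.75
position: [0.3128, -0.4205, 0.2359]
tool_rot: [-2.575, -1.794, -0.0]
ft_force: [-0.1, 1.0, -0.4]
grip_width: 0.554
```

```bash
python3 - <<'E'
from h import *
for n in("top","scene"):
    im=np.ascontiguousarray(optics.get_image(n)[:,:,::-1]);cv2.imwrite(f"pics/e_{n}.png",im)
im=cv2.imread("pics/e_top.png")
cv2.imwrite("pics/e_topc.png",cv2.resize(im[130:270,175:485],None,fx=2.58,fy=2.58,interpolation=cv2.INTER_CUBIC))
im=cv2.imread("pics/e_scene.png"); cv2.imwrite("pics/e_scenec.png",cv2.resize(im[120:330,180:500],None,fx=2.5,fy=2.5,interpolation=cv2.INTER_CUBIC))
E
```

```text
(no output)
```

View pics/e_topc.png

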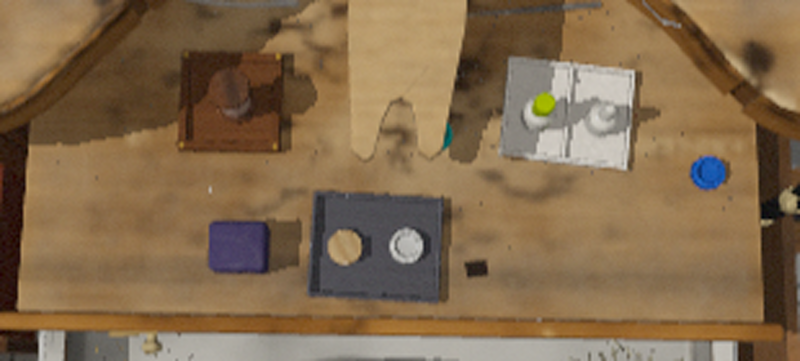

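View pics/e_scenec.png

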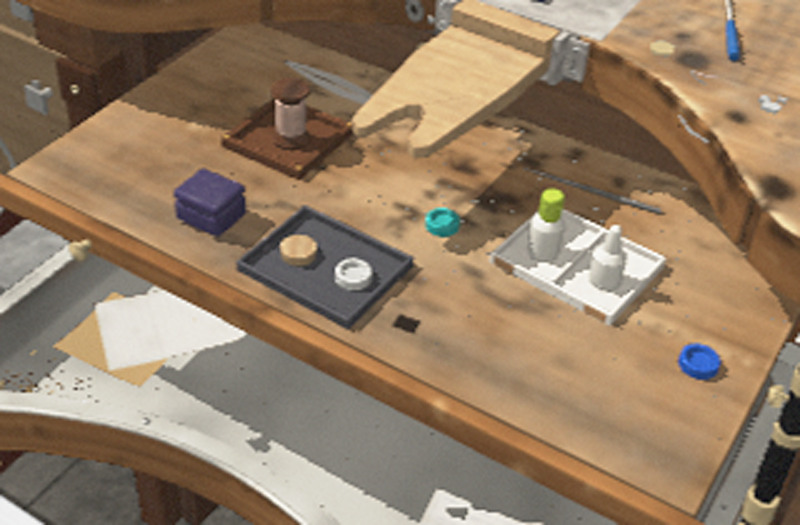

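```bash
python3 - <<'E'
from ov import *
I={n:cv2.imread(f"pics/e_{n}.png") for n in("top","scene")}
for d in [0]:
    x,y=.553,.119
    cv2.imwrite("pics/e_reel.png",cv2.resize(tile(I,[(circ(x,y,.004,.017),R),(circ(x,y,.058,.017),G),(rect(x,y,.01,.07,.07,0),G)],[x,y,.02],24,8),(300,600)))
E
```

```text
(no output)
```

View pics/e_reel.png

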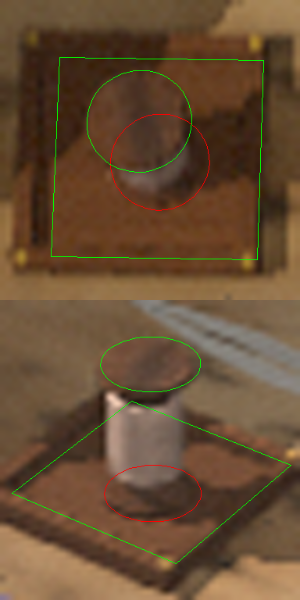

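```bash
python3 - <<'E'
from ov import *
I={n:cv2.imread(f"pics/{n}0.png") for n in("top","scene")}
def pins(n):
    im=I[n].astype(int);b,g,r=im[...,0],im[...,1],im[...,2]
    u,v=proj(n,[.555,.122,.01])[0].astype(int)
    return u,v
out=[]
for k,(x,y,w) in enumerate([(.553,.119,0),(.5545,.125,-.03)]):
    t=tile(I,[(rect(x,y,.01,.07,.07,w),G),(rect(x,y,.01,.084,.084,w),R),(rect(x,y,0,.084,.084,w),(255,255,0))],[.553,.122,.0],26,12)
    out.append(cv2.resize(t,(390,780)))
cv2.imwrite("pics/wt.png",cv2.resize(np.hstack([np.hstack([o[:390],o[390:]]) for o in out][1:]),(780,390)))
cv2.imwrite("pics/wt0.png",np.hstack([out[0][:390],out[0][390:]]))
E
```

```text
(no output)
```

View pics/wt.png

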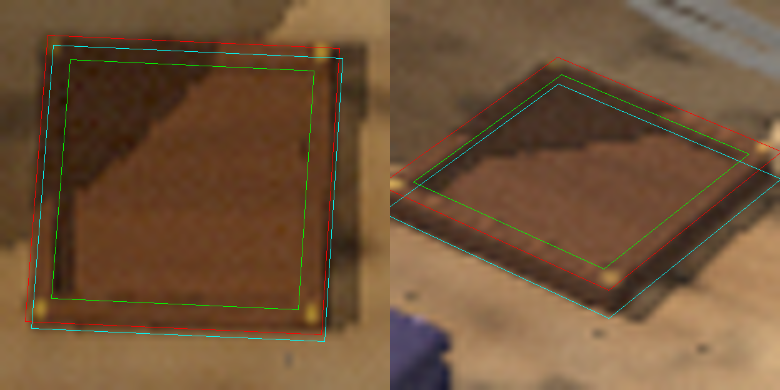

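Request:
play_rows(
  motion=[
    [0.45,3.45,0.23,0,0],
    [0.45,3.45,0.23,0,0],
    [0.45,3.45,0.23,0,0],
    [0.45,3.45,0.23,0,0],
    [0.45,3.45,0.23,0,0],
    [0.45,3.45,0.23,0,0],
    [0.45,3.45,0.23,0,0],
    [0.45,3.45,0.23,0,0],
    [0.45,3.45,0.23,0,0],
    [0.45,3.45,0.23,0,0],
    [0.45,3.45,0.23,0,0],
    [0.45,3.45,0.23,0,0],
    [0.45,3.45,0.23,0,0],
    [0.45,3.45,0.23,0,0],
    [0.45,3.45,0.23,0,0],
    [0.45,3.45,0.23,0,0],
    [0.45,3.45,0.23,0,0],
    [0.45,0,0,0,0],
    [0.45,0,0,0,0],
  ],
)

```text
time: 50.22
position: [0.552, 0.1195, 0.2376]
tool_rot: [2.572, 1.804, -0.002]
ft_force: [-0.2, -0.8, -1.0]
grip_width: 0.551
```

```bash
python3 -c "
from bench import ctrl
s=ctrl.get_state();print(s['position'],s['tool_rot'],s['grip_width'])"
```

```text
[0.55200649 0.119453   0.23760555] [ 2.57159435e+00  1.80395418e+00 -2.07685104e-03] 0.5511558531306535
```

Request:
play_rows(
  motion=[
    [0.45,0,0,3,0],
    [0.45,0,0,4,0],
    [0.45,0,0,4,0],
    [0.45,0,0,3.5,0],
    [0.45,0,0,2,0],
    [0.45,0,0,1.2,0],
    [0.45,0,0,0,0],
  ],
)

```text
time: 51.1
position: [0.5528, 0.1188, 0.061]
tool_rot: [2.574, 1.801, -0.001]
ft_force: [-0.2, 0.1, 0.8]
grip_width: 0.549
```

```bash
python3 snap.py s30 .553 .119 .03 30; python3 -c "
from bench import ctrl
s=ctrl.get_state();print(s['position'],s['ft_force'],s['grip_width'])"
```

```text
top crop origin 236 137 scale 6.666666666666667
scene crop origin 267 136 scale 6.666666666666667
[0.55364521 0.11934877 0.06201175] [0.17954631 1.27485199 0.62404641] 0.5487314429598342
```

View pics/s30.png

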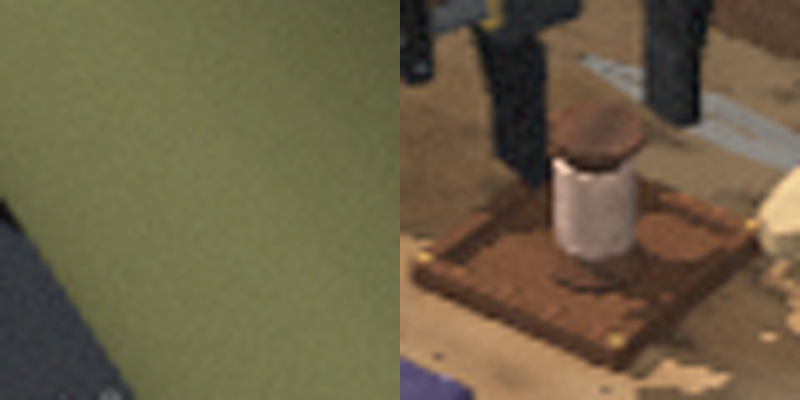

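Request:
play_rows(
  motion=[
    [0.45,0,0,1.5,0],
    [0.45,0,0,1.5,0],
    [0.45,0,0,0.8,0],
    [0.45,0,0,0,0],
    [0.9,0,0,0,0],
    [0.9,0,0,0,0],
    [0.9,0,0,0,0],
    [0.9,0,0,0,0],
    [0.9,0,0,-0.4,0],
    [0.9,0,0,0,0],
    [0.9,0.3,0,0,0],
    [0.9,0.24,0,0,0],
    [0.9,0,0,0,0],
    [0.9,0,0,0.2,0],
    [0.9,0,0,0.15,0],
    [0.9,0,0,0,0],
  ],
  force=12,
)

```text
time: 53.2
position: [0.5547, 0.1242, 0.0234]
tool_rot: [2.573, 1.802, -0.0]
ft_force: [-0.0, -0.2, -0.6]
grip_width: 0.375
```

Request:
play_rows(
  motion=[
    [0.5,0,0,0,0],
    [0.45,0,0,0,0],
    [0.45,0,0,0,0],
    [0.45,0,0,-1,0],
    [0.45,0,0,-2.5,0],
    [0.45,0,0,-4,0],
    [0.45,0,0,-4,0],
    [0.45,0,0,-4,0],
    [0.45,0,0,-3,0],
    [0.45,0,0,-3,0],
  ],
)

```text
time: 54.45
position: [0.5546, 0.1245, 0.2403]
tool_rot: [2.572, 1.802, 0.001]
ft_force: [-0.6, 0.1, 0.2]
grip_width: 0.547
```

Request:
play_rows(
  motion=[
    [0.45,-3.45,-0.23,0,0],
    [0.45,-3.45,-0.23,0,0],
    [0.45,-3.45,-0.23,0,0],
    [0.45,-3.45,-0.23,0,0],
    [0.45,-3.45,-0.23,0,0],
    [0.45,-3.45,-0.23,0,0],
    [0.45,-3.45,-0.23,0,0],
    [0.45,-3.45,-0.23,0,0],
    [0.45,-3.45,-0.23,0,0],
    [0.45,-3.45,-0.23,0,0],
    [0.45,-3.45,-0.23,0,0],
    [0.45,-3.45,-0.23,0,0],
    [0.45,-3.45,-0.23,0,0],
    [0.45,-3.45,-0.23,0,0],
    [0.45,-3.45,-0.23,0,0],
    [0.45,-3.45,-0.23,0,0],
    [0.45,-3.45,-0.23,0,0],
    [0.45,0,0,0,0],
  ],
)

```text
time: 56.7
position: [0.3157, -0.4157, 0.2386]
tool_rot: [2.577, 1.797, 0.0]
ft_force: [-0.1, -0.1, 0.2]
grip_width: 0.55
```

```bash
python3 - <<'E'
from ov import *
I={}
for n in("top","scene"):
    I[n]=np.ascontiguousarray(optics.get_image(n)[:,:,::-1]);cv2.imwrite(f"pics/e2_{n}.png",I[n])
x,y=.555,.124
a=cv2.resize(tile(I,[(circ(x,y,.004,.017),R),(circ(x,y,.058,.017),G),(rect(x,y,.01,.084,.084,-.015),G)],[x,y,.02],24,8),(260,520))
b=cv2.resize(I["scene"][120:330,180:500],(530,348),interpolation=cv2.INTER_CUBIC)
b=np.vstack([b,np.zeros((172,530,3),np.uint8)])
cv2.imwrite("pics/e2.png",np.hstack([a,b]))
E
```

```text
(no output)
```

View pics/e2.png

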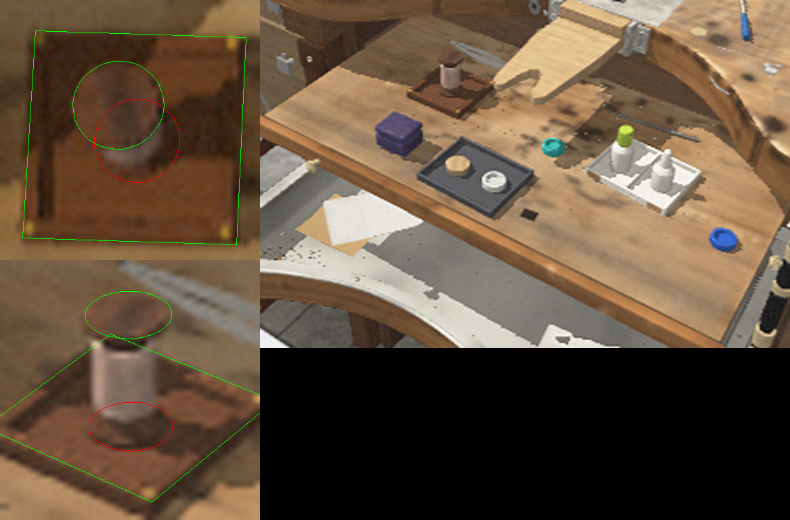

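The reel now stands in the middle of its tray, every other piece is in place, and the arm is clear.

```bash
python3 -c "
from bench import ticket
print(ticket.close_job())"
```

```text
the job is handed in; nothing more can be done
None
```

All five pieces are sorted, and I handed the job in at about 57 s of the allowed 106 s.

- **Carton:** the two dropper bottles stand upright, one in each bay.
- **Steel tray:** the zinc cap and the wooden plug lie flat side by side.
- **Wooden tray:** the reel stands upright in the middle.

I placed them in the order you gave: bottles, then the flat pieces, then the reel.

**Last checks:** the final pictures show everything upright or flat in place. The carton and the purple ring box look unmoved, and so do the blue and turquoise caps. The arm was parked clear of the board. I saw no wrist force above about 3 N at the ends of the moves.

**What disagreed:**
- My first check of the reel put it about 5 mm off centre, because I had misread the wooden tray's position. I gripped it again and moved it. The last overlay puts it within about 2 mm of the middle.
- The two cameras disagreed by a few millimetres. The positions come mainly from the top view, checked against the scene view.

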